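Check a glass marble for strain over the lamp box

TASK

Set the round filter gently on the lamp's cup so that it sits fully home and level, and let go of it. Then lift the dish with the marble by its handle, hold it centred over the filter about 5 cm above the filter's handle, with the dish's handle in line with the long side of the lamp box for about a second, and up there turn it a quarter turn (either way) until its handle lies squarely across the box. Keep the dish level and the marble resting in its middle all the time, leave everything else on the bench where it is, and finish while still holding the dish there, still.

Things in the scene. Friction and masses are not known exactly. Their poses are not given: they have to be found in the camera images.
- lamp: Lamp box, fixed to the bench: a grey metal box 200 mm long (its x), 130 mm wide (its y), 50 mm high, with an open aluminium cup on top in the middle (outside diameter 96 mm, bore 86 mm, rim 90 mm above the bench). Origin: centre of the underside, on the bench; z up.
- lamp_rim (a point): Centre of the mouth of the lamp's cup, at rim height (90 mm above the bench), axes as the lamp box.
- filter_grip (a point): Centre of the bar handle of the loose filter: a dark disc, 160 g, flange 104 mm across, 5 mm thick, plug below 78 mm across, 6 mm deep (lies on it at the start). x along the bar (60 long, 12 thick, 16 mm high, on two posts), z up. Point 36 mm above the underside, 25 mm above the disc. Home: plug in the bore (4 mm play), flange on the rim, this point 30 mm above the rim.
- dish_grip (a point): Centre of the wooden grip of the dish (clear glass, steel rim, 240 g, 126 mm across, 22 mm high, floor rising 8 degrees from the middle). A rigid steel strap handle arches over it along x; the grip at its top is 48 mm long (x), 14 thick (y), 22 high; z up. Point straight above the middle of the dish, 90 mm above its flat underside.
- marble_center (a point): Centre of the loose glass marble, 25 mm in diameter, 21 g, lying in the middle of the dish, 71 mm below dish_grip; it is free to roll.
- tumbler: Bystander: green glass tumbler, 72 mm in diameter, 95 mm high; origin at its underside.
- cork_ring: Bystander: cork ring, 64 mm in diameter, 22 mm high; origin at its underside.
- block_mould: Bystander: dark turned wooden block, 72 mm in diameter, 66 mm high; origin at its underside.
- jacks: Bystander: steel glassworker's jacks (big tweezers), 210 mm long, 12 mm high, lying flat; origin mid-length, on the bench, x along it.
- paddle: Bystander: flat wooden paddle, 265 mm long, blade 75 mm wide, 12 mm thick; origin about mid-length, on the bench, x towards the blade.
- brush: Bystander: hand brush about 200 mm long, lying along its x; origin on the bench.
- tray: Bystander: open steel tray 80 x 130 mm, 25 mm high, with marbles fixed in it; origin at its underside.
Not all that is in view belongs to the job. What is shaped like the part that bears filter_grip but turquoise is not meant.

How it is judged (in metres and radians):
On the way, in this order (a step that is already met when the one before it is completed fails the run):
1. the filter sits home and level on the lamp's cup, let go (horizontal distance between filter_grip and lamp_rim below 0.007 m and z of filter_grip in the frame of lamp between 0.1165 and 0.1225 m and angle between filter_grip's own z axis and vertical below 0.04 rad and contact force between the fingers and filter below 0.1 N), for 0.3 s.
2. the dish is held level over the filter, its handle in line with the lamp box's long side, marble in its middle (horizontal distance between dish_grip and lamp_rim below 0.025 m and z of dish_grip in the frame of lamp between 0.233 and 0.335 m and angle between dish_grip's own z axis and vertical below 0.08 rad and contact force between the fingers and dish above 1 N and contact force between dish and filter below 0.05 N and distance between marble_center and dish_grip below 0.08 m and horizontal distance between marble_center and dish_grip below 0.012 m and angle between the x axis of dish_grip and the x axis of lamp, either way round below 0.14 rad), for 0.3 s.
3. the dish is half-way through its turn, still held over the filter, marble in its middle (horizontal distance between dish_grip and lamp_rim below 0.025 m and z of dish_grip in the frame of lamp between 0.233 and 0.335 m and angle between dish_grip's own z axis and vertical below 0.08 rad and contact force between the fingers and dish above 1 N and contact force between dish and filter below 0.05 N and distance between marble_center and dish_grip below 0.08 m and horizontal distance between marble_center and dish_grip below 0.012 m and angle between the x axis of dish_grip and the x axis of lamp, either way round between 0.4 and 1.2 rad), for 0.02 s.
At the end, for the whole second after the job is handed in: Filter home on the cup (7 mm, 0.04 rad), untouched. Dish held still by the gripper, touching neither lamp nor filter, within 25 mm of centred, underside 15 to 117 mm above the filter's handle, tilt under 0.08 rad, handle square across the box within 0.12 rad, marble within 12 mm of the middle (all of step 1 and horizontal distance between dish_grip and lamp_rim below 0.025 m and z of dish_grip in the frame of lamp between 0.233 and 0.335 m and angle between dish_grip's own z axis and vertical below 0.08 rad and contact force between the fingers and dish above 1 N and contact force between dish and filter below 0.05 N and distance between marble_center and dish_grip below 0.08 m and horizontal distance between marble_center and dish_grip below 0.012 m and angle between the x axis of dish_grip and the x axis of lamp, either way round above 1.45 rad and linear speed of dish below 0.02 m/s and contact force between dish and lamp below 0.05 N); the arm keeps its last pose, push and grip.
It fails at once if the marble rolls more than 30 mm from the middle of the dish or leaves it (horizontal distance between marble_center and dish_grip above 0.03 m or distance between marble_center and dish_grip above 0.09 m).
It fails at once if the dish is tipped by more than 0.2 rad (angle between dish_grip's own z axis and vertical above 0.2 rad).
It fails at once if the filter is dropped (falls freely from more than about 2 cm) (linear speed of filter above 0.65 m/s and contact force between the fingers and filter below 0.05 N).
It fails at once if a bystander is moved by more than 30 mm (distance of any of tumbler, cork_ring, block_mould, jacks, paddle, brush, tray from where it was at the start of the episode above 0.03 m).
It also fails if it takes over 72 s, if anything falls off the work surface, if the arm or the gripper's body presses on something with over 40 N, if the wrist force passes 120 N, or if a joint passes its speed limit or range.

ROBOT

A 6-joint arm with a two-finger parallel gripper is mounted at the origin on the work surface. World frame = base frame: x ahead of the robot, y to its left, z up, the work surface at z = 0. Lengths are in m, angles in degrees, forces in N, time in s.
With the tool pointing down it reaches from about 0.375 to 0.9 m from the base axis. Payload 3.1 kg.
Tool frame: the origin (TCP) lies at the very end of the fingers, on their centre line; the grasp point (between the pads) lies 19 mm behind it; z points along the fingers, x is the direction in which the jaws open and shut, and the axes are right-handed (so a half turn about z gives the same grasp; the last joint's range is limited). The gripper opens to 87 mm and grips with 3 to 60 N. Pads are 19 mm wide; open, the fingers measure 117 mm over their backs; the gripper's body (75 mm by 190 mm) begins 51 mm behind the grasp point.
Start: joints at [60.991, 30.224, 82.088, -0, 67.689, -10.227], TCP at [0.201, 0.592, 0.223] pointing down, gripper open.
Joint ranges: [-176.69, 176.69], [-43.24, 126.21], [12.49, 139.97], [-82, 262], [0, 151.66], [-163.58, 163.58]. Speed limits (degrees/s): [159.86, 159.86, 180, 180, 180, 180].

INTERFACE

Orientations are given as a 3x3 rotation matrix whose columns are the frame's x, y, z axes.
In Python, from rig import read_state, capture, bot gives the robot as it stands.
- The arm moves only by the shell command python3 -m crank 'ROWS' [OPENING]. ROWS is JSON, a list of rows, each a list of 2 entries, a list of its own where there are three numbers: the shift along the tool's x, y, z in cm, then the turn, a rotation vector about the tool's x, y, z in rad. In form: [[[dx, dy, dz], [wx, wy, wz]], ...]. A call has 1 to 12 rows; each row shifts and turns the commanded pose from where the row before left it, along the tool's axes as they then stand; what a row does not reach is not made up. A row lasts 1/10 s, in which the tool goes at most 50 mm and 8.59 degrees, less where a joint would pass 70% of its speed; a pose out of reach is approached as far as the arm can. A call with a gripper value outside its range is refused whole. OPENING is the closure, from -1 (fully open) to 1 (shut), set as the call begins (- or left out, the last holds). The fingers move at their own pace and stop on an object; the grip force is fixed at half the most. Time passes only in rows, so rows that do not move let the fingers close. It gives the time, the measured TCP pose, the force and the opening at its end, in the units of the state.
- read_state(): the state, without advancing time (a new reading comes with each control period).
- capture(name): name is "scene" or "top"; returns a dict with "pixels" (480x640x3 uint8, red, green, blue), "camera_matrix" (3x3 intrinsics, pixels), "R" (3x3) and "t" (3): a world point X has camera coordinates R X + t. Camera axes: x right, y down, z forward; pixel columns grow to the right and rows downward; lengths in m; the calibration is good to about 2 mm. A picture is of the moment at which its call begins. There is no depth.
- bot.hand_in(): hands the job in, once; it reports no verdict.
The state is a dict: "time_s": time; "joint_positions": joint angles; "qvel": joint speeds; "tau": joint torques, N m; "position": TCP position; "tcp_rot": TCP orientation; "force": force on the tool from outside, world axes, zero at the start; "moment": the same for the moment, N m; "opening": opening from 0.0 (shut) to 1.0 (fully open).
Only numpy, scipy, OpenCV 4.12 (cv2) and the standard library are available. Lean on these libraries where they do the work, as an engineer would, in place of code of your own. Each camera call takes 0.05 s, during which the arm holds its last target.

## Working session

There is one attempt and no reset: what is moved stays moved. The work goes in short steps, Python scripts to look and compute and a shell command to move; the robot and the scene stay as the last step left them, time stands still between calls to the robot, and variables do not carry over. Pictures are saved under pics/ and viewed, and the job is handed in when it is done.

```bash
mkdir -p pics; ls; python3 - <<'E'
from rig import read_state,capture,bot
import cv2
for n in("scene","top"):
    c=capture(n); cv2.imwrite(f"pics/{n}0.png",c["pixels"][:,:,::-1]); print(n,c["camera_matrix"],c["R"],c["t"])
print(read_state())
E
```

```text
pics
scene [[616.90538286   0.         311.89778791]
 [  0.         616.90538286 247.2736175 ]
 [  0.           0.           1.        ]] [[-0.08439083  0.99639821 -0.00829479]
 [ 0.79483672  0.06229443 -0.60361742]
 [-0.6009266  -0.05753278 -0.79723096]] [ 0.01940697 -0.41115394  1.90335727]
top [[478.42319554   0.         326.99289058]
 [  0.         478.42319554 243.26693338]
 [  0.           0.           1.        ]] [[-0.0111372  -0.99977883 -0.01783995]
 [-0.9970241   0.012464   -0.07607619]
 [ 0.07628172  0.01693958 -0.9969424 ]] [0.03021753 0.57681212 1.31771892]
{'time_s': 0.1, 'joint_positions': array([ 6.09912583e+01,  3.02745837e+01,  8.21498047e+01,  3.12421752e-04,
        6.76885784e+01, -1.02274550e+01]), 'qvel': array([ 0.0097614 , -0.14109912, -0.19809902, -0.01460993,  0.06682448,
        0.03543194]), 'tau': array([-1.90813425e-04, -4.40987456e+01, -1.77150929e+01,  6.34915754e-02,
        5.33531466e-02, -5.40097017e-05]), 'position': array([0.20086864, 0.5911423 , 0.22165514]), 'tcp_rot': array([[ 3.21957526e-01,  9.46753626e-01, -9.60545361e-04],
       [ 9.46752127e-01, -3.21958763e-01, -1.72184398e-03],
       [-1.93941803e-03, -3.55037734e-04, -9.99998056e-01]]), 'force': array([ 0.84198328, -0.47826008, -0.34091235]), 'moment': array([-0.03280248, -0.00983974,  0.00659305]), 'opening': 0.9990835489939068}
```

View pics/scene0.png

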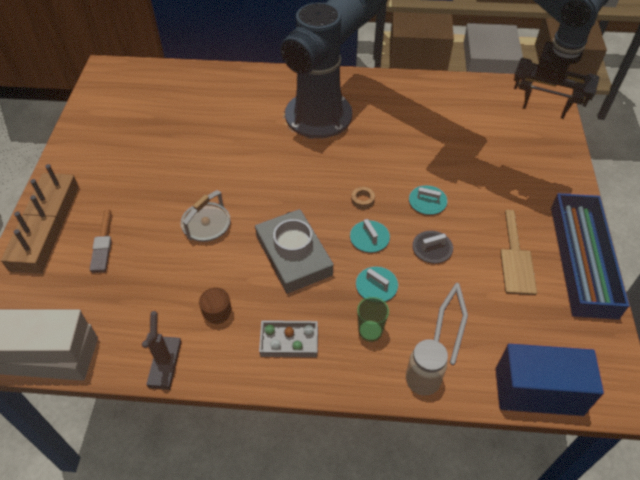

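View pics/top0.png

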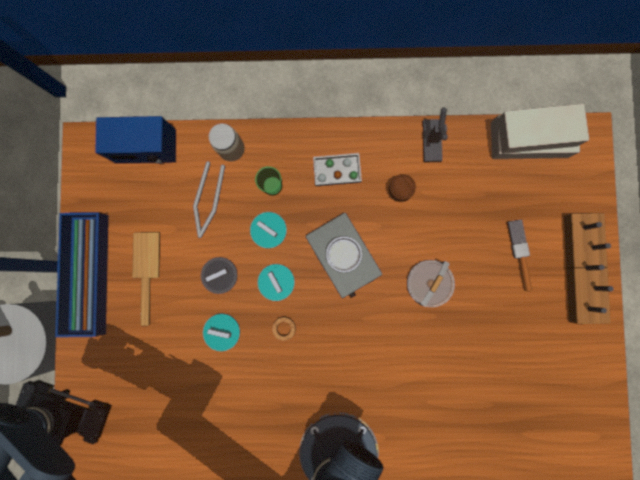

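The filter is a disc with a bar. Candidates are the dark disc at scene (433,246) / top (219,274), and turquoise discs at scene (428,200), (370,235), (377,284) / top (221,332), (276,282), (268,230). The description says dark, so I choose the first. There is only one dish, at scene (206,222) / top (431,284). Next I check close crops.

```bash
python3 - <<'E'
import cv2
s=cv2.imread("pics/scene0.png");t=cv2.imread("pics/top0.png")
def crop(im,x,y,w,h,k,n): cv2.imwrite(f"pics/{n}.png",cv2.resize(im[y:y+h,x:x+w],None,fx=k,fy=k,interpolation=cv2.INTER_CUBIC))
crop(t,190,245,60,60,10,"tf");crop(t,295,200,100,100,6,"tl");crop(t,396,250,70,70,8,"td")
crop(s,405,220,60,50,10,"sf");crop(s,245,200,100,100,6,"sl");crop(s,170,180,70,70,8,"sd")
a=[cv2.resize(cv2.imread(f"pics/{n}.png"),(400,400)if n[0]=='t' or n!='sf' else (400,333)) for n in("tf","sf")]
E
```

```text
(no output)
```

View pics/tf.png

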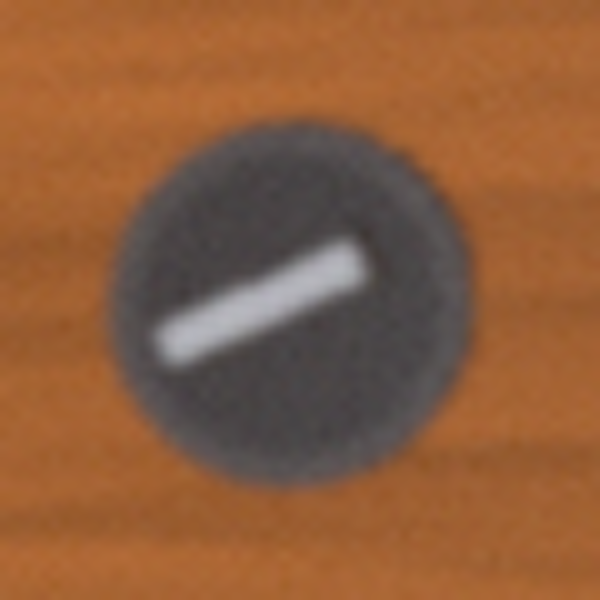

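View pics/tl.png

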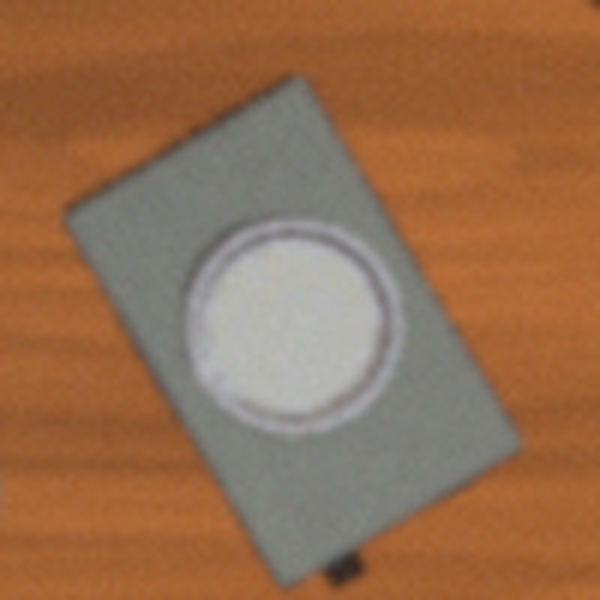

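View pics/td.png

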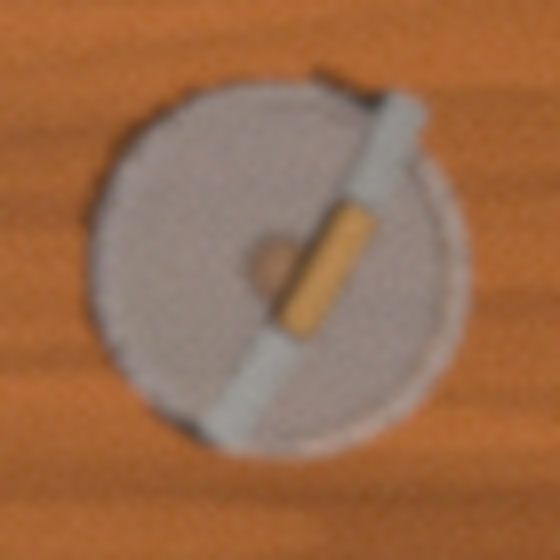

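View pics/sf.png

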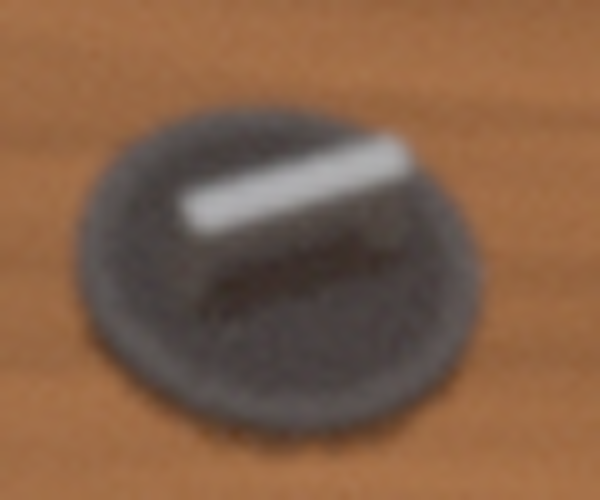

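View pics/sl.png

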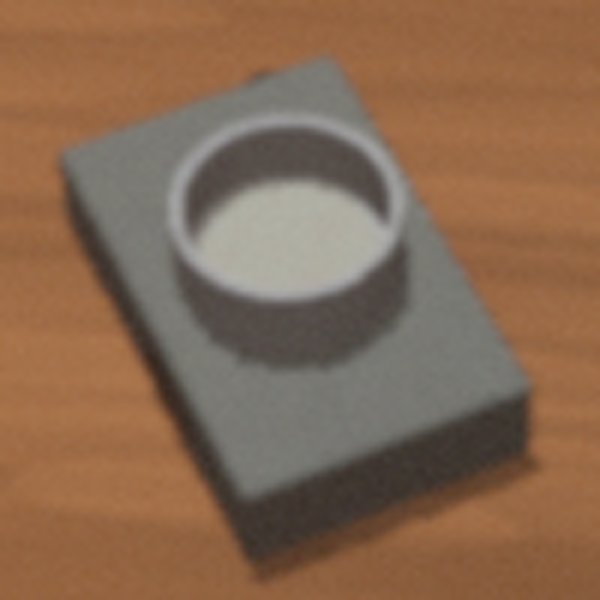

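View pics/sd.png

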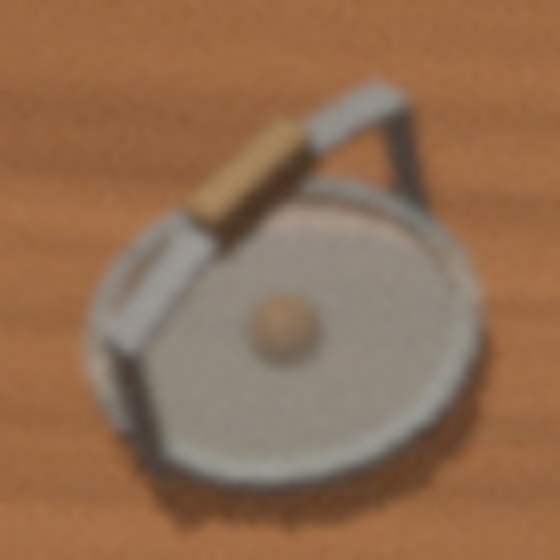

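```bash
cat > h.py <<'E'
import numpy as np
K={'t':np.array([[478.42319554,0,326.99289058],[0,478.42319554,243.26693338],[0,0,1]]),
's':np.array([[616.90538286,0,311.89778791],[0,616.90538286,247.2736175],[0,0,1]])}
R={'s':np.array([[-0.08439083,0.99639821,-0.00829479],[0.79483672,0.06229443,-0.60361742],[-0.6009266,-0.05753278,-0.79723096]]),
't':np.array([[-0.0111372,-0.99977883,-0.01783995],[-0.9970241,0.012464,-0.07607619],[0.07628172,0.01693958,-0.9969424]])}
T={'s':np.array([0.01940697,-0.41115394,1.90335727]),'t':np.array([0.03021753,0.57681212,1.31771892])}
def ray(c,u,v):
    d=R[c].T@np.linalg.inv(K[c])@[u,v,1]; return -R[c].T@T[c],d
def onz(c,u,v,z):
    o,d=ray(c,u,v); return o+d*(z-o[2])/d[2]
def cr(c,x0,y0,k,X,Y,z): return onz(c,x0+(X+.5)/k-.5,y0+(Y+.5)/k-.5,z)
def proj(c,p):
    q=K[c]@(R[c]@np.array(p)+T[c]); return q[:2]/q[2]
E
python3 - <<'E'
from h import *
np.set_printoptions(precision=4,suppress=True)
def yaw(a,b): d=b-a; return np.degrees(np.arctan2(d[1],d[0])),np.hypot(*d[:2])
tf=lambda X,Y,z:cr('t',190,245,10,X,Y,z); sf=lambda X,Y,z:cr('s',405,220,10,X,Y,z)
print("filt bar t",tf(264,303,.044),"disc t",tf(291,302,.0105),yaw(tf(166,349,.044),tf(361,258,.044)))
print("filt bar s",sf(296,185,.044),yaw(sf(188,212,.044),sf(403,152,.044)))
tl=lambda X,Y,z:cr('t',295,200,6,X,Y,z); sl=lambda X,Y,z:cr('s',245,200,6,X,Y,z)
print("rim",tl(295.5,325.5,.09),sl(288,206,.09))
for f,P in((tl,[(300,76),(66,214),(285,585),(520,442)]),(sl,[(62,158),(330,55),(530,390),(245,500)])):
    c=[f(*p,.05) for p in P]; print(sum(c)/4,[yaw(c[i],c[(i+1)%4]) for i in range(4)])
td=lambda X,Y,z:cr('t',396,250,8,X,Y,z); sd=lambda X,Y,z:cr('s',170,180,8,X,Y,z)
print("dish t grip",td(326,270,.1),"rim",td(281,269,.022),yaw(td(292,331,.1),td(360,208,.1)),"strap ends",yaw(td(225,425,.1),td(405,110,.1)), (td(225,425,.1)+td(405,110,.1))/2)
print("dish s rim",sd(285,332,.022),"grip top",sd(248,170,.101))
E
```

```text
filt bar t [0.4921 0.3297 0.044 ] disc t [0.4927 0.3304 0.0105] (np.float64(-65.58964182166126), np.float64(0.059016633926790595))
filt bar s [0.4955 0.3314 0.044 ] (np.float64(113.31044211033553), np.float64(0.059321046324328754))
rim [ 0.5433 -0.0221  0.09  ] [ 0.5462 -0.0197  0.09  ]
[ 0.5442 -0.0213  0.05  ] [(np.float64(119.95247787845288), np.float64(0.12465790264661207)), (np.float64(-150.04560613991583), np.float64(0.19623088099930364)), (np.float64(-59.46050628649595), np.float64(0.1248341914674929)), (np.float64(30.004291638105162), np.float64(0.194952011862568))]
[ 0.548  -0.0201  0.05  ] [(np.float64(121.48983580974246), np.float64(0.12662408703150166)), (np.float64(29.736976110230273), np.float64(0.19732808492991002)), (np.float64(-60.282048967156804), np.float64(0.12560156167794512)), (np.float64(-149.97766868144927), np.float64(0.1934155493034828))]
dish t grip [ 0.4628 -0.2621  0.1   ] rim [ 0.4625 -0.2629  0.022 ] (np.float64(-30.31610099386926), np.float64(0.04603953186106229)) strap ends (np.float64(-31.104096706845237), np.float64(0.1188646304718873)) [ 0.4638 -0.2587  0.1   ]
dish s rim [ 0.4679 -0.2608  0.022 ] grip top [ 0.4669 -0.2612  0.101 ]
```

The crops confirm the choice: a dark disc with a light bar (top bar centre 216,275; scene 434,238), the lamp cup at top (344,254), and the dish with the marble at top (431,283). Both cameras agree to about 3 mm, so I use the averages: filter (0.4935, 0.3305) with the bar at -66°, lamp (0.545, -0.021) at 30°, and dish (0.4645, -0.2615) at about -31°. Now I move to above the filter.

```bash
cat > d.py <<'E'
import sys,numpy as np
from rig import read_state
np.set_printoptions(precision=4,suppress=True)
s=read_state();Rm=s["tcp_rot"]
print("t",s["time_s"],"pos",s["position"],"yaw",np.degrees(np.arctan2(Rm[1,0],Rm[0,0])),"zax",Rm[:,2],"F",s["force"],"op",s["opening"],"j6",s["joint_positions"][5])
if len(sys.argv)>3:
    g=np.array([float(a) for a in sys.argv[1:4]]); print("shift cm",Rm.T@(g-s["position"])*100)
if len(sys.argv)>4:
    d=np.radians(float(sys.argv[4]))-np.arctan2(Rm[1,0],Rm[0,0]); print("wz",-d)
    y=np.radians(float(sys.argv[4]))
    Rt=np.array([[np.cos(y),np.sin(y),0],[np.sin(y),-np.cos(y),0],[0,0,-1]])
    import cv2; print("rotvec",cv2.Rodrigues(Rm.T@Rt)[0].ravel())
E
python3 -m crank '[[[-0.7,1.8,0],[0,0,0]],[[-1.5,3.6,0],[0,0,0]],[[-1.5,3.6,0],[0,0,0]],[[-1.5,3.6,0],[0,0,0]],[[-1.5,3.6,0],[0,0,0]],[[-1.5,3.6,0],[0,0,0]],[[-1.5,3.6,0],[0,0,0]],[[-1.5,3.6,0],[0,0,0]],[[-1.5,3.6,0],[0,0,0]],[[-1.5,3.6,0],[0,0,0]],[[-1,2,0],[0,0,0]]]' -1
python3 -m crank '[[[0,0,0],[0,0,0.137]],[[0,0,0],[0,0,0.137]],[[0,0,0],[0,0,0.137]],[[0,0,0],[0,0,0.137]],[[0,0,0],[0,0,0.137]],[[0,0,0],[0,0,0.137]],[[0,0,0],[0,0,0]],[[0,0,0],[0,0,0]]]'
python3 d.py 0.4935 0.3305 0.12 24
```

```text
time_s: 1.2
position: [0.4972, 0.3291, 0.2222]
tcp_rot: [[0.324, 0.946, 0.001], [0.946, -0.324, -0.001], [-0.0, 0.001, -1.0]]
force: [0.0, 0.3, -0.1]
opening: 0.999
time_s: 2.0
position: [0.4948, 0.3312, 0.2222]
tcp_rot: [[0.911, 0.411, -0.001], [0.411, -0.911, -0.0], [-0.001, 0.0, -1.0]]
force: [0.5, -0.2, -1.0]
opening: 0.997
t 2.0 pos [0.4948 0.3312 0.2222] yaw 24.288274783326795 zax [-0.0007 -0.0003 -1.    ] F [ 0.5066 -0.2394 -1.029 ] op 0.9972497736360273 j6 -1.2358813306921161
shift cm [-0.134   0.0086 10.2215]
wz 0.005031344119525771
rotvec [0.     0.0008 0.005 ]
```

```bash

python3 -m crank '[[[-0.1,0,2],[0,0,0]],[[0,0,3],[0,0,0]],[[0,0,3],[0,0,0]],[[0,0,3],[0,0,0]],[[0,0,2],[0,0,0]],[[0,0,0],[0,0,0]],[[0,0,0],[0,0,0]]]'
python3 d.py 0.4935 0.3305 0.02 24
python3 - <<'E'
from rig import capture
from h import *
import cv2
for n,x,y in(("top",180,235),("scene",390,190)):
    p=capture(n)["pixels"][:,:,::-1]; cv2.imwrite(f"pics/{n}1.png",cv2.resize(p[y:y+80,x:x+80],None,fx=7,fy=7,interpolation=cv2.INTER_CUBIC))
E
```

```text
time_s: 2.7
position: [0.4942, 0.3309, 0.0926]
tcp_rot: [[0.912, 0.41, -0.0], [0.41, -0.912, -0.0], [-0.0, -0.0, -1.0]]
force: [0.0, -0.1, 0.5]
opening: 0.998
t 2.7 pos [0.4942 0.3309 0.0926] yaw 24.188291889318663 zax [-0.0003 -0.0001 -1.    ] F [ 0.0092 -0.0915  0.4594] op 0.9978229227030295 j6 -1.140280974990851
shift cm [-0.0789  0.011   7.2589]
wz 0.003286313423411402
rotvec [-0.      0.0003  0.0033]
```

View pics/top1.png

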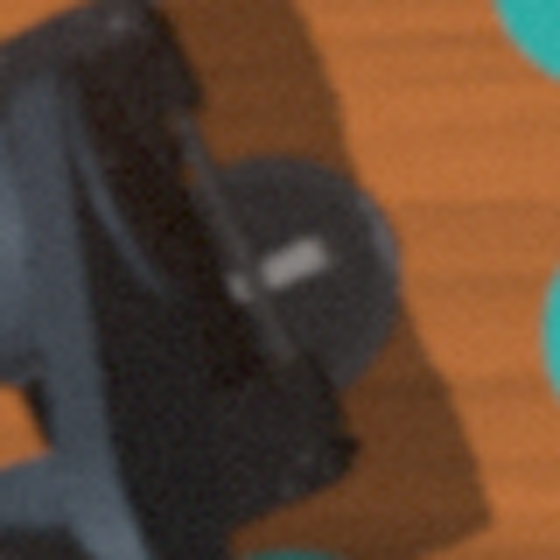

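View pics/scene1.png

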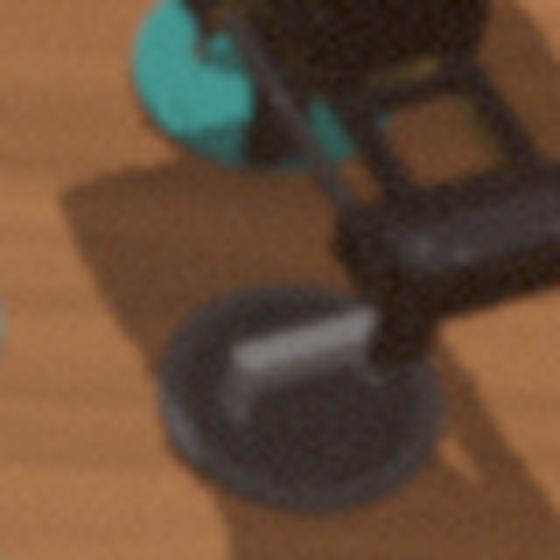

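```bash
python3 - <<'E'
from h import *
for sg in(1,-1):
    p=np.array([.4942,.3309,.0926])+sg*.05*np.array([.912,.41,0])
    print((proj('s',p)-[390,190])*7,(proj('t',p)-[180,235])*7)
E
```

```text
[393.23645571 354.07814401] [163.71928045 152.48906473]
[265.5475113  145.67112875] [269.70437169 392.45571341]
```

The top crop shows the bar centre lined up under the open fingers. The fingertip seen in the scene crop at (400,350) matches the predicted (393,354). I descend and grip.

```bash

python3 -m crank '[[[-0.05,0,1],[0,0,0]],[[0,0,2],[0,0,0]],[[0,0,2],[0,0,0]],[[0,0,1.25],[0,0,0]],[[0,0,0.7],[0,0,0]],[[0,0,0.3],[0,0,0]],[[0,0,0],[0,0,0]],[[0,0,0],[0,0,0]]]'
python3 d.py 0.4935 0.3305 0.02 24
```

```text
time_s: 3.6
position: [0.4941, 0.3309, 0.0207]
tcp_rot: [[0.913, 0.409, 0.001], [0.409, -0.913, 0.001], [0.001, 0.0, -1.0]]
force: [0.1, 0.4, 0.7]
opening: 0.999
t 3.6 pos [0.4941 0.3309 0.0207] yaw 24.124773632281638 zax [ 0.0012  0.0005 -1.    ] F [0.1213 0.3895 0.6503] op 0.9993556339144152 j6 -1.073635090351365
shift cm [-0.0731  0.0112  0.0679]
wz 0.0021777107029872234
rotvec [ 0.     -0.0013  0.0022]
```

```bash

python3 -m crank '[[[0,0,0],[0,0,0]],[[0,0,0],[0,0,0]],[[0,0,0],[0,0,0]],[[0,0,0],[0,0,0]],[[0,0,0],[0,0,0]],[[0,0,0],[0,0,0]],[[0,0,0],[0,0,0]],[[0,0,0],[0,0,0]]]' 1
python3 d.py
python3 -m crank '[[[0,0,-0.5],[0,0,0]],[[0,0,-1],[0,0,0]],[[0,0,-2],[0,0,0]],[[0,0,-3],[0,0,0]],[[0,0,-3],[0,0,0]],[[0,0,-3],[0,0,0]],[[0,0,-2],[0,0,0]],[[0,0,-1],[0,0,0]],[[0,0,0],[0,0,0]],[[0,0,0],[0,0,0]]]'
python3 d.py 0.545 -0.021 0.16 24
python3 - <<'E'
from rig import capture
import cv2
p=capture("scene")["pixels"][:,:,::-1]; cv2.imwrite("pics/s2.png",cv2.resize(p[120:270,350:550],None,fx=4,fy=4,interpolation=cv2.INTER_CUBIC))
E
```

```text
time_s: 4.4
position: [0.4936, 0.3306, 0.02]
tcp_rot: [[0.913, 0.409, -0.0], [0.409, -0.913, -0.0], [-0.0, 0.0, -1.0]]
force: [-0.2, -0.2, -0.3]
opening: 0.357
t 4.4 pos [0.4936 0.3306 0.02  ] yaw 24.12048269757535 zax [-0.0001 -0.     -1.    ] F [-0.2351 -0.1942 -0.2772] op 0.3569637202375144 j6 -1.072381707901376
time_s: 5.4
position: [0.4929, 0.3303, 0.1744]
tcp_rot: [[0.913, 0.409, -0.001], [0.409, -0.913, -0.001], [-0.002, 0.0, -1.0]]
force: [-0.5, 0.6, -2.6]
opening: 0.127
t 5.4 pos [0.4929 0.3303 0.1744] yaw 24.11960753767999 zax [-0.0014 -0.0006 -1.    ] F [-0.5136  0.5653 -2.6318] op 0.12684838690042227 j6 -1.0720217977944018
shift cm [-9.5987 34.1927  1.4536]
wz 0.0020875453427189883
rotvec [0.     0.0016 0.0021]
```

View pics/s2.png

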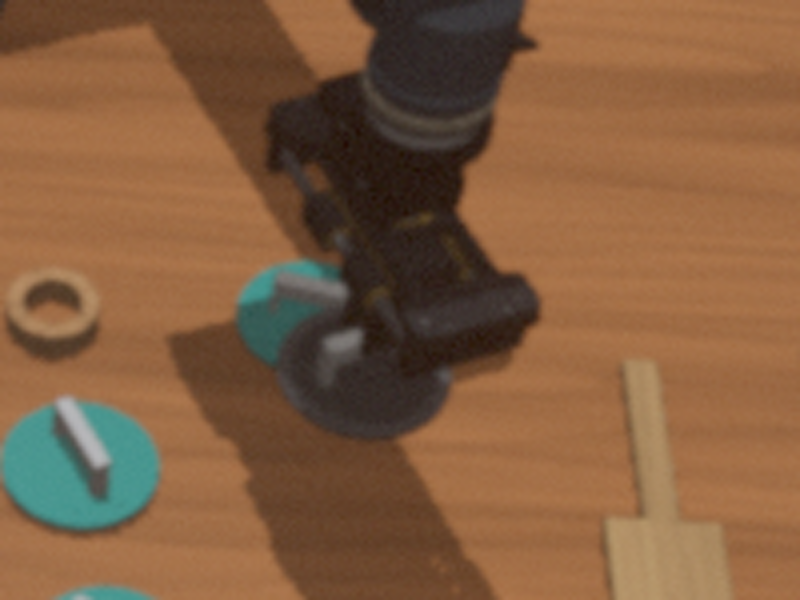

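The fingers were still closing at the end of the grip call (opening 0.36), so the bar may be held low in the pads. I measure where it sits before moving on.

```bash

python3 - <<'E'
from rig import capture
from h import *
import cv2
p=capture("scene")["pixels"][:,:,::-1]; a=cv2.resize(p[185:235,410:475],None,fx=12,fy=12,interpolation=cv2.INTER_CUBIC)
cv2.imwrite("pics/s3.png",a)
p=capture("top")["pixels"][:,:,::-1]; cv2.imwrite("pics/t3.png",cv2.resize(p[230:310,170:250],None,fx=7,fy=7,interpolation=cv2.INTER_CUBIC))
th=np.linspace(0,2*np.pi,100)
for z in(.17,.175,.18,.185,.19,.195):
    q=np.array([proj('s',[.493+.052*np.cos(t),.3303+.052*np.sin(t),z-.03]) for t in th]);q=(q-[410,185]+.5)*12
    e=np.array([.493,.3303,z+.008])-.03*np.array([np.cos(np.radians(114.1)),np.sin(np.radians(114.1)),0])
    print(z,q.min(0),q.max(0),(proj('s',e)-[410,185]+.5)*12)
E
```

```text
0.17 [ 99.36295897 141.16006162] [625.64868328 539.27607573] [252.9928612  248.91605971]
0.175 [102.58639091 124.68112417] [630.31863286 523.18061237] [256.73141897 231.96210166]
0.18 [105.82728087 108.11459764] [635.01401231 506.99586181] [260.49078396 214.91378507]
0.185 [109.08577105  91.45978184] [639.73502991 490.721079  ] [264.27113038 197.77032001]
0.19 [112.36200523  74.71596909] [644.48189622 474.35551062] [268.07263435 180.53090769]
0.195 [115.65612873  57.88244413] [649.25482413 457.8983949 ] [271.89547399 163.19474038]
```

View pics/s3.png

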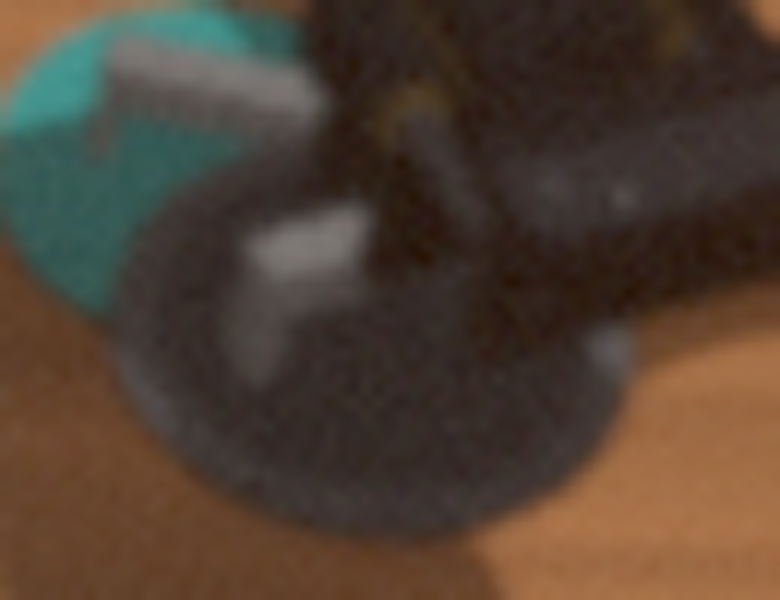

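View pics/t3.png

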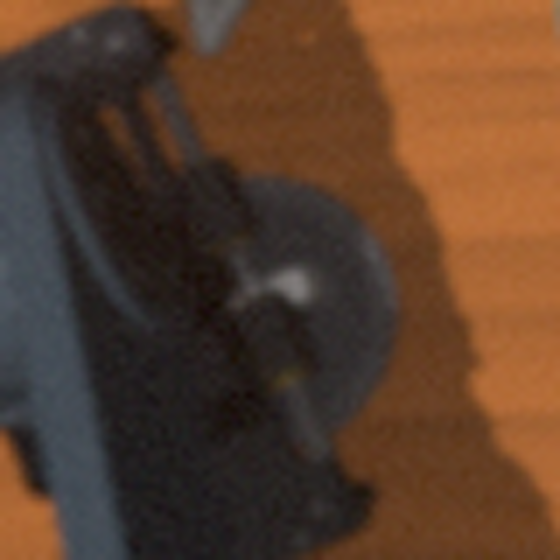

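The bar end is at scene-crop (250,243), which puts the bar centre at the very fingertips (z ≈ 0.175). I'll set it back on the bench and regrip deeper.

```bash

python3 -m crank '[[[0,0,1],[0,0,0]],[[0,0,2],[0,0,0]],[[0,0,3],[0,0,0]],[[0,0,3],[0,0,0]],[[0,0,2],[0,0,0]],[[0,0,1],[0,0,0]],[[0,0,0.5],[0,0,0]],[[0,0,0.2],[0,0,0]],[[0,0,0],[0,0,0]],[[0,0,0],[0,0,0]]]'
python3 -m crank '[[[0,0,0.2],[0,0,0]],[[0,0,0.1],[0,0,0]],[[0,0,0],[0,0,0]]]'
python3 -m crank '[[[0,0,0.2],[0,0,0]],[[0,0,0.1],[0,0,0]],[[0,0,0],[0,0,0]]]'
python3 d.py
```

```text
time_s: 6.55
position: [0.4943, 0.331, 0.0491]
tcp_rot: [[0.913, 0.409, 0.002], [0.409, -0.913, 0.001], [0.002, 0.0, -1.0]]
force: [0.1, -0.2, -2.1]
opening: 0.126
time_s: 6.85
position: [0.4936, 0.3306, 0.0452]
tcp_rot: [[0.913, 0.409, 0.0], [0.409, -0.913, 0.0], [0.0, 0.0, -1.0]]
force: [-0.3, -0.5, -1.4]
opening: 0.125
time_s: 7.15
position: [0.4935, 0.3306, 0.0418]
tcp_rot: [[0.913, 0.409, -0.0], [0.409, -0.913, -0.0], [-0.0, 0.0, -1.0]]
force: [-0.5, -0.1, -2.2]
opening: 0.125
t 7.15 pos [0.4935 0.3306 0.0418] yaw 24.123106664346814 zax [-0.0004 -0.0002 -1.    ] F [-0.4983 -0.0986 -2.2158] op 0.1254651949182463 j6 -1.0729457521137102
```

```bash

python3 -m crank '[[[0,0,0.2],[0,0,0]],[[0,0,0.1],[0,0,0]],[[0,0,0],[0,0,0]]]'
python3 -m crank '[[[0,0,0.15],[0,0,0]],[[0,0,0],[0,0,0]]]'
python3 -m crank '[[[0,0,0.15],[0,0,0]],[[0,0,0],[0,0,0]]]'
```

```text
time_s: 7.45
position: [0.4938, 0.3307, 0.0412]
tcp_rot: [[0.913, 0.409, 0.001], [0.409, -0.913, 0.0], [0.001, 0.0, -1.0]]
force: [-3.0, -2.4, 13.2]
opening: 0.123
time_s: 7.65
position: [0.4939, 0.3308, 0.0412]
tcp_rot: [[0.913, 0.409, 0.001], [0.409, -0.913, 0.0], [0.001, 0.0, -1.0]]
force: [-4.6, -1.8, 20.2]
opening: 0.125
time_s: 7.85
position: [0.4939, 0.3308, 0.0411]
tcp_rot: [[0.912, 0.409, 0.002], [0.409, -0.912, 0.0], [0.002, 0.0, -1.0]]
force: [-5.6, -4.2, 29.8]
opening: 0.127
```

It touched down with the TCP at 0.041, so only 3 mm of the bar was in the pads. I open, go down to 0.020 and regrip with enough time to close.

```bash

python3 -m crank '[[[0,0,-0.2],[0,0,0]],[[0,0,-0.2],[0,0,0]],[[0,0,0],[0,0,0]],[[0,0,0],[0,0,0]],[[0,0,0],[0,0,0]],[[0,0,0],[0,0,0]],[[0,0,0],[0,0,0]]]' -1
python3 d.py 0.4937 0.3307 0.02 24.1
```

```text
time_s: 8.55
position: [0.4935, 0.3305, 0.0396]
tcp_rot: [[0.913, 0.409, -0.001], [0.409, -0.913, -0.0], [-0.001, 0.0, -1.0]]
force: [-0.0, -0.0, 0.5]
opening: 0.679
t 8.55 pos [0.4935 0.3305 0.0396] yaw 24.122331355525507 zax [-0.0006 -0.0003 -1.    ] F [-0.001  -0.0255  0.4924] op 0.6788099115653969 j6 -1.0731536960993355
shift cm [ 0.03   -0.0046  1.9643]
wz 0.0003897556803534874
rotvec [0.     0.0007 0.0004]
```

```bash

python3 -m crank '[[[0,0,0.3],[0,0,0]],[[0,0,0.8],[0,0,0]],[[0,0,0.7],[0,0,0]],[[0,0,0.2],[0,0,0]],[[0,0,0],[0,0,0]],[[0,0,0],[0,0,0]]]'
python3 d.py 0.4937 0.3307 0.02 24.1
```

```text
time_s: 9.15
position: [0.4936, 0.3306, 0.0199]
tcp_rot: [[0.913, 0.409, -0.0], [0.409, -0.913, -0.0], [-0.0, -0.0, -1.0]]
force: [-0.7, -0.8, 0.6]
opening: 0.997
t 9.15 pos [0.4936 0.3306 0.0199] yaw 24.119414305074624 zax [-0.0001 -0.     -1.    ] F [-0.7431 -0.7826  0.6078] op 0.9974473176608981 j6 -1.0727238686564207
shift cm [ 0.0095 -0.0024 -0.0082]
wz 0.0003388435455388139
rotvec [-0.      0.0001  0.0003]
```

```bash

python3 -m crank '[[[0,0,0],[0,0,0]],[[0,0,0],[0,0,0]],[[0,0,0],[0,0,0]],[[0,0,0],[0,0,0]],[[0,0,0],[0,0,0]],[[0,0,0],[0,0,0]],[[0,0,0],[0,0,0]],[[0,0,0],[0,0,0]],[[0,0,0],[0,0,0]],[[0,0,0],[0,0,0]],[[0,0,0],[0,0,0]],[[0,0,0],[0,0,0]]]' 1
python3 -m crank '[[[0,0,0],[0,0,0]],[[0,0,0],[0,0,0]]]'
python3 d.py
```

```text
time_s: 10.35
position: [0.4937, 0.3307, 0.0201]
tcp_rot: [[0.913, 0.409, 0.0], [0.409, -0.913, 0.0], [0.0, 0.0, -1.0]]
force: [0.0, 0.3, -0.3]
opening: 0.136
time_s: 10.55
position: [0.4937, 0.3307, 0.02]
tcp_rot: [[0.913, 0.409, 0.0], [0.409, -0.913, 0.0], [0.0, 0.0, -1.0]]
force: [0.1, 0.4, -0.5]
opening: 0.136
t 10.55 pos [0.4937 0.3307 0.02  ] yaw 24.12230811663171 zax [ 0.0001  0.     -1.    ] F [ 0.1151  0.4134 -0.4562] op 0.1355017130822421 j6 -1.0733295255109678
```

Gripped at 11.8 mm. I lift and traverse to above the cup.

```bash

python3 -m crank '[[[0,0,-0.5],[0,0,0]],[[0,0,-1],[0,0,0]],[[0,0,-2],[0,0,0]],[[0,0,-3],[0,0,0]],[[0,0,-3],[0,0,0]],[[0,0,-3],[0,0,0]],[[0,0,-2],[0,0,0]],[[0,0,-1],[0,0,0]],[[0,0,-0.5],[0,0,0]],[[0,0,0],[0,0,0]]]'
python3 -m crank '[[[-0.3,1,0],[0,0,0]],[[-0.6,2,0],[0,0,0]],[[-0.9,3.2,0],[0,0,0]],[[-1,3.6,0],[0,0,0]],[[-1,3.6,0],[0,0,0]],[[-1,3.6,0],[0,0,0]],[[-1,3.6,0],[0,0,0]],[[-1,3.6,0],[0,0,0]],[[-1,3.6,0],[0,0,0]],[[-0.9,3.2,0],[0,0,0]],[[-0.6,2,0],[0,0,0]],[[-0.3,1,0],[0,0,0]]]'
python3 -m crank '[[[0,0,0],[0,0,0]],[[0,0,0],[0,0,0]]]'
python3 d.py 0.545 -0.021 0.16 24
python3 - <<'E'
from rig import capture
import cv2
for n,x,y in(("top",294,200),("scene",245,150)):
    p=capture(n)["pixels"][:,:,::-1]; cv2.imwrite(f"pics/{n}4.png",cv2.resize(p[y:y+110,x:x+110],None,fx=5,fy=5,interpolation=cv2.INTER_CUBIC))
E
```

```text
time_s: 11.55
position: [0.4934, 0.3306, 0.1802]
tcp_rot: [[0.913, 0.409, 0.0], [0.409, -0.913, 0.0], [0.0, -0.0, -1.0]]
force: [-0.1, -0.1, -1.4]
opening: 0.136
time_s: 12.75
position: [0.5443, -0.0214, 0.1788]
tcp_rot: [[0.914, 0.406, -0.002], [0.406, -0.914, 0.0], [-0.002, -0.001, -1.0]]
force: [-0.9, 0.5, -1.4]
opening: 0.136
time_s: 12.95
position: [0.5441, -0.0183, 0.1794]
tcp_rot: [[0.913, 0.408, -0.002], [0.408, -0.913, 0.001], [-0.001, -0.002, -1.0]]
force: [0.2, 0.6, -1.9]
opening: 0.135
t 12.95 pos [ 0.5441 -0.0183  0.1794] yaw 24.10953297060044 zax [-0.0019  0.001  -1.    ] F [ 0.1914  0.5985 -1.9058] op 0.13485456373008764 j6 -37.83397925210757
shift cm [-0.0279  0.2876  1.9412]
wz 0.0019117109764678064
rotvec [-0.0017  0.0013  0.0019]
```

View pics/top4.png

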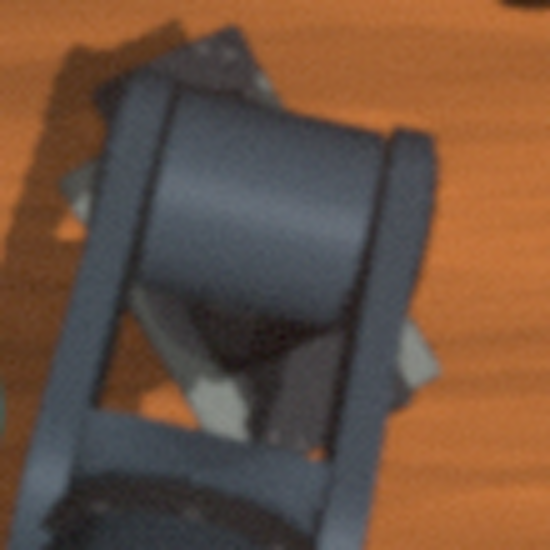

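View pics/scene4.png

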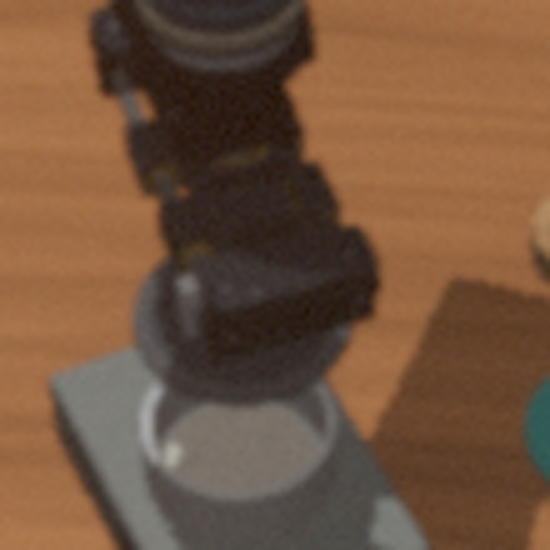

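The scene view shows the filter level above the cup, while the top view is blocked by the arm. Filter-to-lamp offsets from the two cameras agree within 1 mm, so the target TCP is (0.5445, -0.0209).

```bash

python3 -m crank '[[[0,0.2,0.5],[0,0,0]],[[0,0.05,1.5],[0,0,0]],[[0,0,1.5],[0,0,0]],[[0,0,1],[0,0,0]],[[0,0,0.7],[0,0,0]],[[0,0,0],[0,0,0]],[[0,0,0],[0,0,0]],[[0,0,0],[0,0,0]],[[0,0,0],[0,0,0]]]'
python3 d.py 0.5445 -0.0209 0.113 24.1
python3 - <<'E'
from rig import capture
import cv2
for n,x,y in(("scene",245,170),):
    p=capture(n)["pixels"][:,:,::-1]; cv2.imwrite(f"pics/{n}5.png",cv2.resize(p[y:y+85,x:x+100],None,fx=7,fy=7,interpolation=cv2.INTER_CUBIC))
E
```

```text
time_s: 13.95
position: [0.5464, -0.0213, 0.1287]
tcp_rot: [[0.913, 0.409, 0.001], [0.409, -0.913, -0.0], [0.001, 0.001, -1.0]]
force: [-0.1, 0.2, -1.3]
opening: 0.133
t 13.95 pos [ 0.5464 -0.0213  0.1287] yaw 24.122469289014624 zax [ 0.0013 -0.0003 -1.    ] F [-0.0569  0.2023 -1.2861] op 0.1332149394091315 j6 -38.06351041533357
shift cm [-0.1612 -0.1149  1.5658]
wz 0.0003921630738873416
rotvec [ 0.0009 -0.0011  0.0004]
```

View pics/scene5.png

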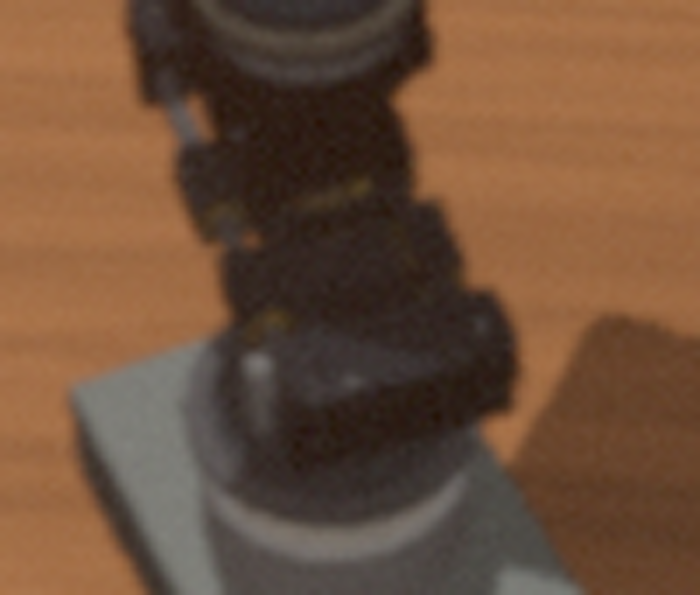

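```bash
python3 - <<'E'
from h import *
th=np.linspace(0,2*np.pi,200)
def ext(c,r,z):
    q=np.array([(proj('s',[c[0]+r*np.cos(t),c[1]+r*np.sin(t),z])-[245,170]+.5)*7 for t in th]); return q.min(0),q.max(0)
print("filter top",ext((.5464,-.0213),.052,.1287+.016-.025)," bottom",ext((.5464,-.0213),.052,.1287+.016-.03))
print("rim",ext((.5447,-.0209),.048,.09))
E
python3 - <<'E'
import cv2
a=cv2.imread("pics/scene0.png")[170:255,245:345]
b=cv2.resize(a,None,fx=7,fy=7,interpolation=cv2.INTER_CUBIC); c=cv2.imread("pics/scene5.png")
d=cv2.addWeighted(b,.5,c,.5,0); cv2.imwrite("pics/ov5.png",cv2.convertScaleAbs(d,alpha=1.5,beta=0))
E
```

```text
filter top (array([177.42937419, 281.99792101]), array([480.75110993, 517.65652975]))  bottom (array([178.34067919, 291.2838554 ]), array([480.84770938, 526.69713049]))
rim (array([196.0011933 , 341.49964392]), array([471.38859454, 557.37426945]))
```

View pics/ov5.png

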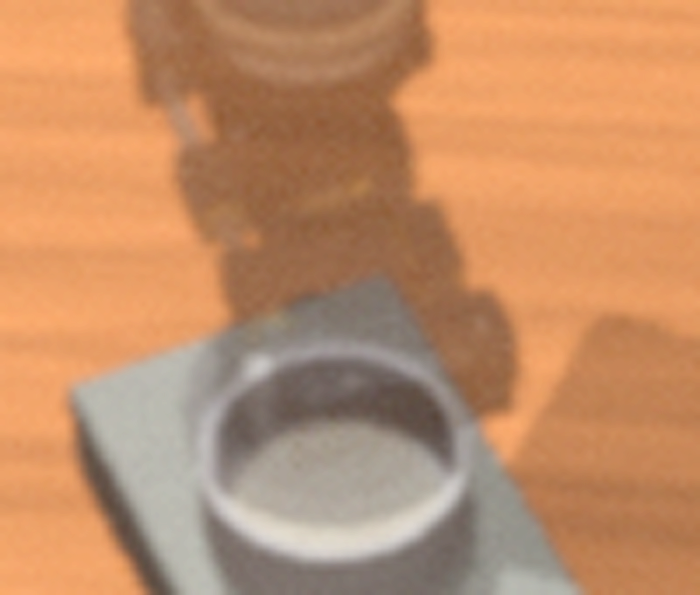

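```bash

python3 -m crank '[[[-0.08,-0.08,0.3],[0,0,0]],[[0,0,0.4],[0,0,0]],[[0,0,0.4],[0,0,0]],[[0,0,0.2],[0,0,0]],[[0,0,0],[0,0,0]],[[0,0,0],[0,0,0]]]'
python3 d.py 0.5452 -0.0209 0.104 24.1
```

```text
time_s: 14.6
position: [0.5449, -0.0208, 0.1149]
tcp_rot: [[0.913, 0.409, -0.0], [0.409, -0.913, 0.0], [-0.0, -0.0, -1.0]]
force: [1.0, 0.2, -1.2]
opening: 0.131
t 14.6 pos [ 0.5449 -0.0208  0.1149] yaw 24.12077224213063 zax [-0.0001  0.     -1.    ] F [ 0.9685  0.2364 -1.1651] op 0.1307928008488637 j6 -38.05120301499804
shift cm [0.0202 0.0213 1.0924]
wz 0.00036254401820096094
rotvec [-0.0001  0.0001  0.0004]
```

```bash

python3 -m crank '[[[0.02,0.02,0.2],[0,0,0]],[[0,0,0.2],[0,0,0]],[[0,0,0.1],[0,0,0]],[[0,0,0],[0,0,0]],[[0,0,0],[0,0,0]]]'
python3 d.py
python3 -m crank '[[[0,0,0.2],[0,0,0]],[[0,0,0.1],[0,0,0]],[[0,0,0],[0,0,0]],[[0,0,0],[0,0,0]]]'
python3 d.py
```

```text
time_s: 15.1
position: [0.5451, -0.0209, 0.11]
tcp_rot: [[0.913, 0.409, -0.0], [0.409, -0.913, 0.0], [-0.0, -0.0, -1.0]]
force: [0.1, -0.3, -1.1]
opening: 0.135
t 15.1 pos [ 0.5451 -0.0209  0.11  ] yaw 24.12413357780351 zax [-0.0001  0.     -1.    ] F [ 0.1462 -0.335  -1.1457] op 0.13497373883205077 j6 -38.05598793200626
time_s: 15.5
position: [0.5451, -0.0209, 0.107]
tcp_rot: [[0.913, 0.409, -0.0], [0.409, -0.913, 0.0], [-0.0, -0.0, -1.0]]
force: [0.8, -0.5, -1.2]
opening: 0.133
t 15.5 pos [ 0.5451 -0.0209  0.107 ] yaw 24.120869779428933 zax [-0.0001  0.     -1.    ] F [ 0.8305 -0.5239 -1.2265] op 0.1327717459216116 j6 -38.05390723091316
```

The plug underside is now at about 0.087, inside the bore, with no contact force. I continue lowering to the seat.

```bash

python3 -m crank '[[[0,0,0.15],[0,0,0]],[[0,0,0.1],[0,0,0]],[[0,0,0],[0,0,0]],[[0,0,0],[0,0,0]]]'
python3 -m crank '[[[0,0,0.1],[0,0,0]],[[0,0,0],[0,0,0]],[[0,0,0],[0,0,0]]]'
python3 d.py
```

```text
time_s: 15.9
position: [0.5451, -0.0209, 0.1045]
tcp_rot: [[0.913, 0.409, -0.0], [0.409, -0.913, 0.0], [-0.0, -0.0, -1.0]]
force: [0.2, -0.3, -2.8]
opening: 0.138
time_s: 16.2
position: [0.5453, -0.0209, 0.104]
tcp_rot: [[0.913, 0.409, 0.001], [0.409, -0.913, -0.0], [0.0, 0.0, -1.0]]
force: [-0.7, 0.1, 2.8]
opening: 0.137
t 16.2 pos [ 0.5453 -0.0209  0.104 ] yaw 24.125557170110703 zax [ 0.0005 -0.0002 -1.    ] F [-0.698   0.0698  2.8329] op 0.13651966590498968 j6 -38.05376282529838
```

It seats at TCP z 0.104, exactly the home height, with light contact. I release and rise.

```bash

python3 -m crank '[[[0,0,0],[0,0,0]],[[0,0,0],[0,0,0]],[[0,0,0],[0,0,0]],[[0,0,0],[0,0,0]],[[0,0,0],[0,0,0]],[[0,0,0],[0,0,0]],[[0,0,0],[0,0,0]],[[0,0,0],[0,0,0]],[[0,0,0],[0,0,0]],[[0,0,0],[0,0,0]]]' -1
python3 -m crank '[[[0,0,-0.5],[0,0,0]],[[0,0,-1],[0,0,0]],[[0,0,-2],[0,0,0]],[[0,0,-3],[0,0,0]],[[0,0,-3],[0,0,0]],[[0,0,-2],[0,0,0]],[[0,0,0],[0,0,0]]]'
python3 d.py 0.4645 -0.2615 0.215 59
```

```text
time_s: 17.2
position: [0.5452, -0.0209, 0.1035]
tcp_rot: [[0.913, 0.409, -0.0], [0.409, -0.913, -0.0], [-0.0, 0.0, -1.0]]
force: [-0.6, -0.4, -0.0]
opening: 0.948
time_s: 17.9
position: [0.5475, -0.0213, 0.2225]
tcp_rot: [[0.913, 0.409, 0.008], [0.409, -0.913, -0.002], [0.007, 0.005, -1.0]]
force: [0.4, 0.3, -0.7]
opening: 1.002
t 17.9 pos [ 0.5475 -0.0213  0.2225] yaw 24.12961527027708 zax [ 0.0082 -0.002  -1.    ] F [ 0.3867  0.2928 -0.6649] op 1.0019951476377116 j6 -38.0530091194439
shift cm [-17.3949  18.5211   0.7299]
wz -0.6086030249708181
rotvec [ 0.007  -0.0049 -0.6086]
```

```bash

python3 -m crank '[[[-1,1.1,0],[0,0,0]],[[-2.5,2.6,0],[0,0,0]],[[-3,3.2,0],[0,0,0]],[[-3,3.2,0],[0,0,0]],[[-3,3.2,0],[0,0,0]],[[-2.5,2.6,0],[0,0,0]],[[-1.5,1.6,0],[0,0,0]],[[-0.9,1,0],[0,0,0]]]'
python3 -m crank '[[[0,0,0],[0,0,-0.122]],[[0,0,0],[0,0,-0.122]],[[0,0,0],[0,0,-0.122]],[[0,0,0],[0,0,-0.122]],[[0,0,0],[0,0,-0.121]],[[0,0,0],[0,0,0]],[[0,0,0],[0,0,0]]]'
python3 d.py 0.4645 -0.2615 0.13 59
python3 - <<'E'
from rig import capture
import cv2
for n,x,y in(("top",300,200),("scene",170,150)):
    p=capture(n)["pixels"][:,:,::-1]; cv2.imwrite(f"pics/{n}6.png",cv2.resize(p[y:y+120,x:x+165],None,fx=4.5,fy=4.5,interpolation=cv2.INTER_CUBIC)); cv2.imwrite(f"pics/{n}6raw.png",p)
E
```

```text
time_s: 18.7
position: [0.4598, -0.2628, 0.217]
tcp_rot: [[0.914, 0.406, -0.003], [0.406, -0.914, 0.002], [-0.002, -0.003, -1.0]]
force: [0.2, -0.7, 0.1]
opening: 0.997
time_s: 19.4
position: [0.4615, -0.2604, 0.2179]
tcp_rot: [[0.517, 0.856, -0.001], [0.856, -0.517, 0.001], [0.0, -0.002, -1.0]]
force: [0.8, 0.3, 0.5]
opening: 1.001
t 19.4 pos [ 0.4615 -0.2604  0.2179] yaw 58.88646156574352 zax [-0.0013  0.0012 -1.    ] F [0.7927 0.2803 0.4983] op 1.000732569023819 j6 -100.41272314204991
shift cm [0.0557 0.333  8.7863]
wz -0.0019816195053348196
rotvec [-0.0017 -0.0004 -0.002 ]
```

View pics/top6.png

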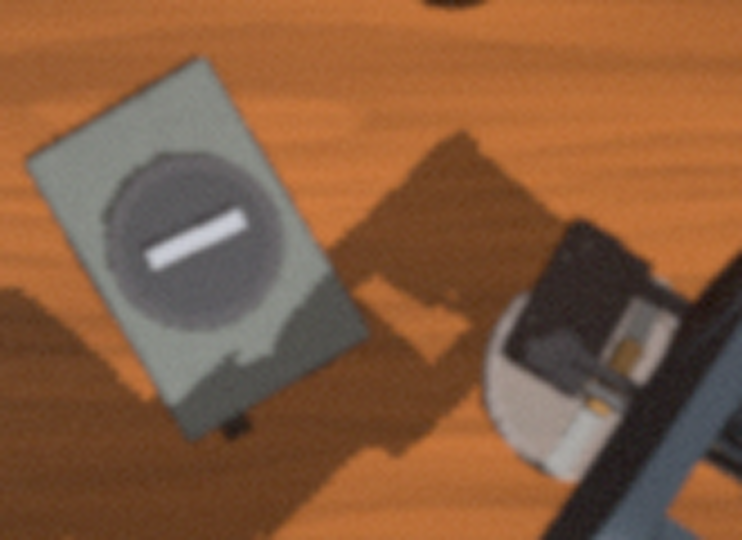

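View pics/scene6.png

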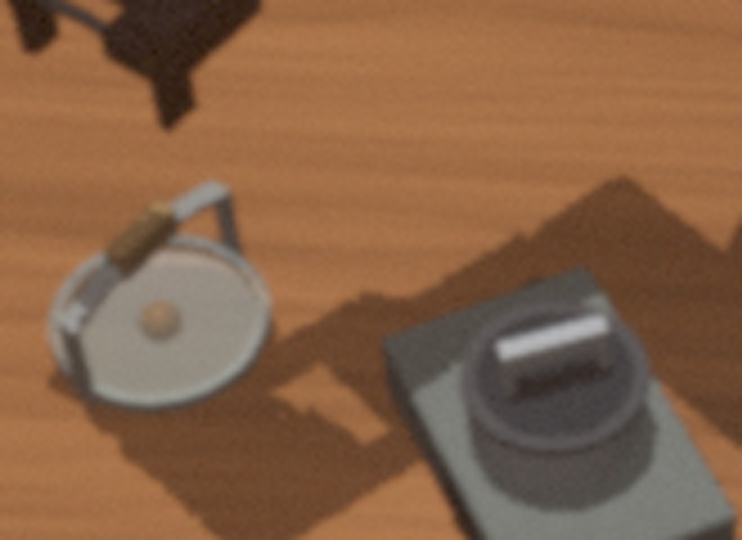

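The filter sits concentric on the cup and level (top bar centre 343.6,253.0; scene 293,225). I verify this numerically and remeasure the dish grip and its yaw from an enlarged crop.

```bash
python3 - <<'E'
from h import *
import cv2
np.set_printoptions(precision=4,suppress=True)
print(cr('t',300,200,4.5,196,239,.128),cr('s',170,150,4.5,553,338,.128))
t=cv2.imread("pics/top0.png");s=cv2.imread("pics/scene0.png")
a=cv2.resize(t[260:304,408:452],None,fx=16,fy=16,interpolation=cv2.INTER_CUBIC)[:592]
b=cv2.resize(s[185:230,180:230],None,fx=13,fy=13,interpolation=cv2.INTER_CUBIC)
cv2.imwrite("pics/ta.png",a);cv2.imwrite("pics/sb.png",b)
E
```

```text
[ 0.5441 -0.0198  0.128 ] [ 0.5482 -0.0185  0.128 ]
```

View pics/ta.png

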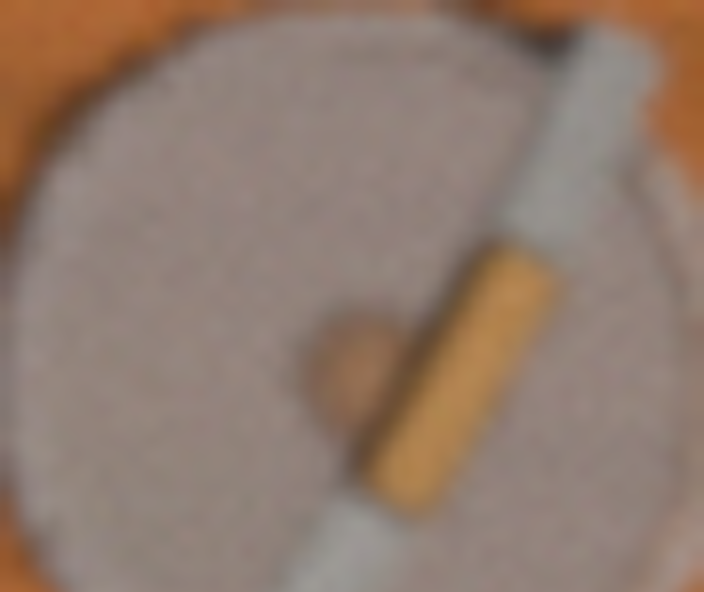

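View pics/sb.png

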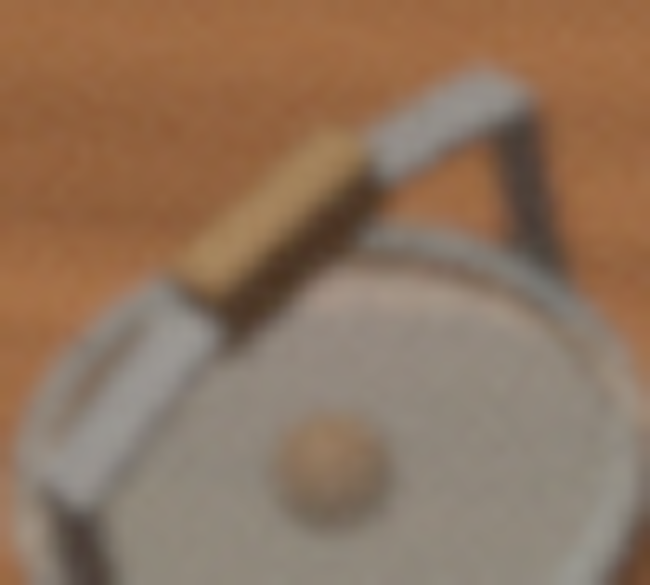

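```bash
python3 - <<'E'
from h import *
np.set_printoptions(precision=4,suppress=True)
t=lambda X,Y,z:cr('t',408,260,16,X,Y,z); s=lambda X,Y,z:cr('s',180,185,13,X,Y,z)
yw=lambda a,b:np.degrees(np.arctan2(*(b-a)[[1,0]]))
print("grip t",t(464,381,.101),yw(t(400,500,.101),t(528,262,.101)),"s",s(273,217,.101),yw(s(200,287,.101),s(347,147,.101)))
print("edges t",yw(t(425,515,.101),t(562,278,.101)),yw(t(366,480,.101),t(497,248,.101)))
print("strap t",yw(t(505,215,.095),t(570,60,.095)),yw(t(568,265,.095),t(655,85,.095)))
print("marble",t(358,370,.019),s(332,468,.019))
E
```

```text
grip t [ 0.4627 -0.2625  0.101 ] -29.663847298493348 s [ 0.4683 -0.2609  0.101 ] 150.40306591242683
edges t -31.409565947202715 -30.81014523758577
strap t -24.20727465311688 -27.242786481958532
marble [ 0.464  -0.2614  0.019 ] [ 0.4637 -0.2624  0.019 ]
```

```bash

python3 -m crank '[[[0.05,0.33,1],[0,0,-0.008]],[[0,0,2],[0,0,0]],[[0,0,2.5],[0,0,0]],[[0,0,2],[0,0,0]],[[0,0,1],[0,0,0]],[[0,0,0.5],[0,0,0]],[[0,0,0],[0,0,0]],[[0,0,0],[0,0,0]]]'
python3 d.py 0.465 -0.2618 0.071 59.5
python3 - <<'E'
from rig import capture
import cv2
for n,x,y in(("top",390,240),("scene",165,150)):
    p=capture(n)["pixels"][:,:,::-1]; cv2.imwrite(f"pics/{n}7.png",cv2.resize(p[y:y+90,x:x+90],None,fx=6.5,fy=6.5,interpolation=cv2.INTER_CUBIC))
E
```

```text
time_s: 20.3
position: [0.4656, -0.2625, 0.1292]
tcp_rot: [[0.508, 0.861, 0.001], [0.861, -0.508, -0.001], [-0.0, 0.001, -1.0]]
force: [0.5, -0.4, -0.3]
opening: 1.0
t 20.3 pos [ 0.4656 -0.2625  0.1292] yaw 59.472901353176375 zax [ 0.0011 -0.001  -1.    ] F [ 0.513  -0.3952 -0.2878] op 1.0001013514406376 j6 -100.87565759078473
shift cm [ 0.0346 -0.0958  5.8153]
wz -0.0004729606099074246
rotvec [ 0.0015  0.0003 -0.0005]
```

View pics/scene7.png

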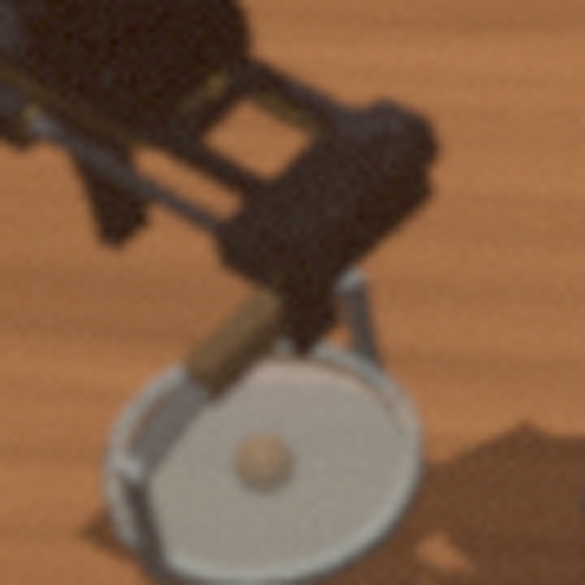

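View pics/top7.png

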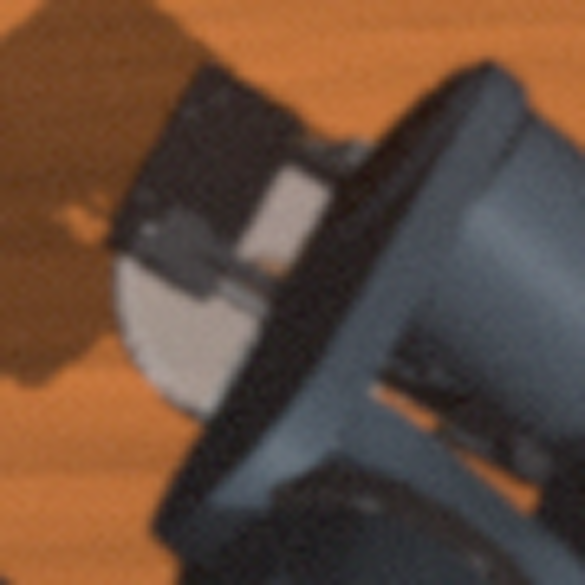

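The right fingertip (scene crop 308,335) clears the wooden grip and the jaws are square to it. I descend and close with plenty of time.

```bash

python3 -m crank '[[[0.03,-0.05,0.5],[0,0,0]],[[0,0,1],[0,0,0]],[[0,0,1.5],[0,0,0]],[[0,0,1.5],[0,0,0]],[[0,0,0.8],[0,0,0]],[[0,0,0.4],[0,0,0]],[[0,0,0.1],[0,0,0]],[[0,0,0],[0,0,0]],[[0,0,0],[0,0,0]]]'
python3 d.py 0.465 -0.2618 0.071 59.5
```

```text
time_s: 21.3
position: [0.4651, -0.2619, 0.071]
tcp_rot: [[0.508, 0.861, 0.001], [0.861, -0.508, -0.001], [-0.0, 0.001, -1.0]]
force: [-0.1, -0.4, -0.2]
opening: 1.002
t 21.3 pos [ 0.4651 -0.2619  0.071 ] yaw 59.473014782209155 zax [ 0.0009 -0.0008 -1.    ] F [-0.0547 -0.3886 -0.1831] op 1.0016571134027086 j6 -100.85683405577323
shift cm [ 0.0023 -0.0152  0.0037]
wz -0.0004709808998180076
rotvec [ 0.0012  0.0002 -0.0005]
```

```bash

python3 -m crank '[[[0,0,0],[0,0,0]],[[0,0,0],[0,0,0]],[[0,0,0],[0,0,0]],[[0,0,0],[0,0,0]],[[0,0,0],[0,0,0]],[[0,0,0],[0,0,0]],[[0,0,0],[0,0,0]],[[0,0,0],[0,0,0]],[[0,0,0],[0,0,0]],[[0,0,0],[0,0,0]],[[0,0,0],[0,0,0]],[[0,0,0],[0,0,0]]]' 1
python3 -m crank '[[[0,0,0],[0,0,0]],[[0,0,0],[0,0,0]],[[0,0,0],[0,0,0]]]'
python3 d.py
```

```text
time_s: 22.5
position: [0.4647, -0.2616, 0.0704]
tcp_rot: [[0.508, 0.861, -0.0], [0.861, -0.508, 0.0], [0.0, -0.0, -1.0]]
force: [0.2, -0.5, -2.2]
opening: 0.162
time_s: 22.8
position: [0.4647, -0.2614, 0.0704]
tcp_rot: [[0.508, 0.861, -0.0], [0.861, -0.508, 0.0], [0.0, -0.0, -1.0]]
force: [-0.2, -0.1, -1.9]
opening: 0.155
t 22.8 pos [ 0.4647 -0.2614  0.0704] yaw 59.47385629340132 zax [-0.0003  0.0003 -1.    ] F [-0.2305 -0.0814 -1.8972] op 0.15514706003367265 j6 -100.85904806162837
```

Gripped at 13.5 mm. I lift gently, with ramped speed for the marble.

```bash

python3 -m crank '[[[0,0,-0.1],[0,0,0]],[[0,0,-0.2],[0,0,0]],[[0,0,-0.3],[0,0,0]],[[0,0,-0.4],[0,0,0]],[[0,0,-0.5],[0,0,0]],[[0,0,-0.4],[0,0,0]],[[0,0,-0.3],[0,0,0]],[[0,0,-0.2],[0,0,0]],[[0,0,-0.1],[0,0,0]],[[0,0,0],[0,0,0]]]'
python3 d.py
python3 - <<'E'
from rig import capture
import cv2
for n,x,y in(("scene",165,150),):
    p=capture(n)["pixels"][:,:,::-1]; cv2.imwrite(f"pics/{n}8.png",cv2.resize(p[y:y+90,x:x+90],None,fx=6.5,fy=6.5,interpolation=cv2.INTER_CUBIC))
E
```

```text
time_s: 23.8
position: [0.4648, -0.2616, 0.0957]
tcp_rot: [[0.508, 0.861, 0.0], [0.861, -0.508, -0.0], [-0.0, 0.0, -1.0]]
force: [0.6, -0.2, -1.8]
opening: 0.155
t 23.8 pos [ 0.4648 -0.2616  0.0957] yaw 59.47193607472549 zax [ 0.0001 -0.0001 -1.    ] F [ 0.5895 -0.2032 -1.7935] op 0.1553211094377376 j6 -100.85727097353622
```

View pics/scene8.png

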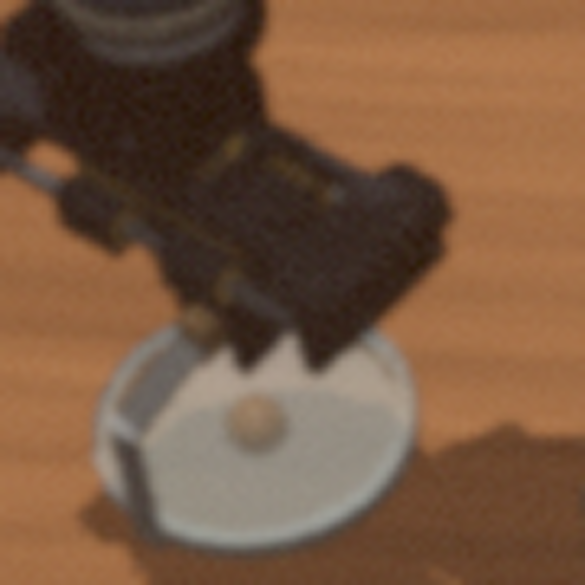

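The dish is off the bench and level, with the marble in the middle (scene crop 257,422). I continue up.

```bash

python3 -m crank '[[[0,0,-0.3],[0,0,0]],[[0,0,-0.7],[0,0,0]],[[0,0,-1.2],[0,0,0]],[[0,0,-1.6],[0,0,0]],[[0,0,-1.9],[0,0,0]],[[0,0,-1.95],[0,0,0]],[[0,0,-1.95],[0,0,0]],[[0,0,-1.9],[0,0,0]],[[0,0,-1.6],[0,0,0]],[[0,0,-1.2],[0,0,0]],[[0,0,-0.7],[0,0,0]],[[0,0,-0.3],[0,0,0]]]'
python3 -m crank '[[[0,0,0],[0,0,0]],[[0,0,0],[0,0,0]],[[0,0,0],[0,0,0]]]'
python3 d.py 0.5455 -0.021 0.249 120
python3 - <<'E'
from rig import capture
import cv2
for n,x,y in(("scene",145,100),):
    p=capture(n)["pixels"][:,:,::-1]; cv2.imwrite(f"pics/{n}9.png",cv2.resize(p[y:y+110,x:x+110],None,fx=5.4,fy=5.4,interpolation=cv2.INTER_CUBIC))
E
```

```text
time_s: 25.05
position: [0.4649, -0.2617, 0.2494]
tcp_rot: [[0.508, 0.861, 0.001], [0.861, -0.508, -0.001], [-0.0, 0.001, -1.0]]
force: [0.6, 1.3, -1.7]
opening: 0.153
time_s: 25.35
position: [0.4644, -0.2613, 0.2477]
tcp_rot: [[0.508, 0.861, -0.001], [0.861, -0.508, 0.001], [0.0, -0.002, -1.0]]
force: [0.8, 0.3, -2.5]
opening: 0.157
t 25.35 pos [ 0.4644 -0.2613  0.2477] yaw 59.4680977986968 zax [-0.0014  0.0012 -1.    ] F [ 0.7562  0.3121 -2.4833] op 0.15683227426206434 j6 -100.85522696975958
shift cm [24.8179 -5.2196 -0.1078]
wz -1.056480995907944
rotvec [-0.0015 -0.0013 -1.0565]
```

View pics/scene9.png

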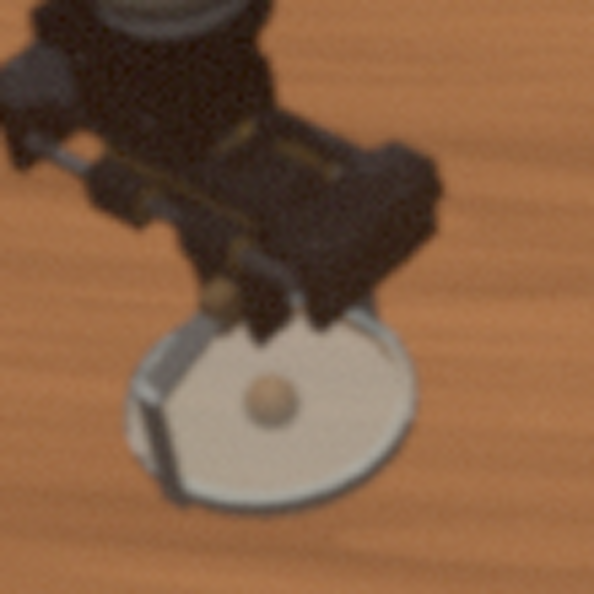

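The marble is still in the middle (scene crop 271,402). I translate to above the lamp with a smooth ramp.

```bash

python3 -m crank '[[[0.2,-0.04,0],[0,0,0]],[[0.4,-0.08,0],[0,0,0]],[[0.6,-0.13,0],[0,0,0]],[[0.8,-0.17,0],[0,0,0]],[[1.0,-0.21,0],[0,0,0]],[[1.2,-0.25,0],[0,0,0]],[[1.4,-0.3,0],[0,0,0]],[[1.4,-0.3,0],[0,0,0]],[[1.4,-0.3,0],[0,0,0]],[[1.4,-0.3,0],[0,0,0]],[[1.4,-0.3,0],[0,0,0]],[[1.4,-0.3,0],[0,0,0]]]'
python3 -m crank '[[[1.4,-0.3,0],[0,0,0]],[[1.4,-0.3,0],[0,0,0]],[[1.4,-0.3,0],[0,0,0]],[[1.4,-0.3,0],[0,0,0]],[[1.4,-0.3,0],[0,0,0]],[[1.4,-0.3,0],[0,0,0]],[[1.2,-0.25,0],[0,0,0]],[[1.0,-0.2,0],[0,0,0]],[[0.7,-0.15,0],[0,0,0]],[[0.5,-0.1,0],[0,0,0]],[[0.3,-0.05,0],[0,0,0]],[[0.1,0,0],[0,0,0]]]'
python3 -m crank '[[[0,0,0],[0,0,0]],[[0,0,0],[0,0,0]],[[0,0,0],[0,0,0]]]'
python3 d.py 0.5455 -0.021 0.25 120
python3 - <<'E'
from rig import capture
import cv2
for n,x,y in(("scene",235,110),):
    p=capture(n)["pixels"][:,:,::-1]; cv2.imwrite(f"pics/{n}10.png",cv2.resize(p[y:y+150,x:x+120],None,fx=4,fy=4,interpolation=cv2.INTER_CUBIC))
E
```

```text
time_s: 26.6
position: [0.5061, -0.1382, 0.2486]
tcp_rot: [[0.508, 0.862, 0.0], [0.862, -0.508, -0.0], [0.0, 0.0, -1.0]]
force: [0.1, -0.4, -1.6]
opening: 0.153
time_s: 27.8
position: [0.5457, -0.0214, 0.2485]
tcp_rot: [[0.508, 0.861, -0.0], [0.861, -0.508, -0.0], [-0.0, -0.0, -1.0]]
force: [0.4, 0.2, -1.8]
opening: 0.156
time_s: 28.1
position: [0.5456, -0.0217, 0.2486]
tcp_rot: [[0.508, 0.861, -0.0], [0.861, -0.508, -0.0], [-0.0, 0.0, -1.0]]
force: [0.1, 0.4, -2.7]
opening: 0.16
t 28.1 pos [ 0.5456 -0.0217  0.2486] yaw 59.440835119845815 zax [-0.     -0.0001 -1.    ] F [ 0.0727  0.3682 -2.7129] op 0.15974295585402049 j6 -73.44471560616049
shift cm [ 0.0565 -0.0495 -0.1433]
wz -1.0569568194168075
rotvec [-0.      0.0001 -1.057 ]
```

View pics/scene10.png

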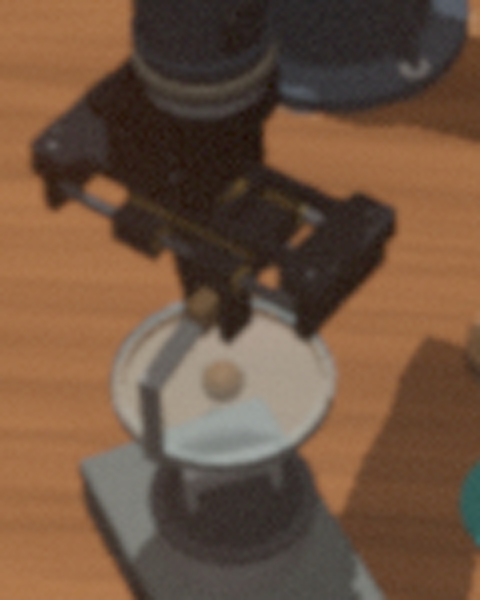

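The dish is centred over the filter and the marble is in the middle (crop 222,380). I turn the handle in line with the box (jaw yaw 120°), then hold.

```bash

python3 -m crank '[[[0,0,0],[0,0,-0.03]],[[0,0,0],[0,0,-0.06]],[[0,0,0],[0,0,-0.09]],[[0,0,0],[0,0,-0.11]],[[0,0,0],[0,0,-0.12]],[[0,0,0],[0,0,-0.12]],[[0,0,0],[0,0,-0.12]],[[0,0,0],[0,0,-0.12]],[[0,0,0],[0,0,-0.11]],[[0,0,0],[0,0,-0.09]],[[0,0,0],[0,0,-0.06]],[[0,0,0],[0,0,-0.03]]]'
python3 -m crank '[[[0,0,0],[0,0,0]],[[0,0,0],[0,0,0]],[[0,0,0],[0,0,0]],[[0,0,0],[0,0,0]],[[0,0,0],[0,0,0]],[[0,0,0],[0,0,0]],[[0,0,0],[0,0,0]],[[0,0,0],[0,0,0]],[[0,0,0],[0,0,0]],[[0,0,0],[0,0,0]],[[0,0,0],[0,0,0]],[[0,0,0],[0,0,0]]]'
python3 d.py 0.5455 -0.021 0.25 120
python3 - <<'E'
from rig import capture
import cv2
for n,x,y,w,h in(("scene",235,110,120,150),("top",290,190,110,110)):
    p=capture(n)["pixels"][:,:,::-1]; cv2.imwrite(f"pics/{n}11.png",cv2.resize(p[y:y+h,x:x+w],None,fx=4,fy=4,interpolation=cv2.INTER_CUBIC))
E
```

```text
time_s: 29.35
position: [0.5457, -0.0215, 0.2485]
tcp_rot: [[-0.505, 0.863, -0.0], [0.863, 0.505, -0.0], [-0.0, -0.0, -1.0]]
force: [-0.3, 0.4, -4.3]
opening: 0.152
time_s: 30.55
position: [0.5457, -0.0214, 0.2486]
tcp_rot: [[-0.503, 0.864, -0.0], [0.864, 0.503, -0.0], [-0.0, -0.0, -1.0]]
force: [0.1, 0.4, -2.4]
opening: 0.157
t 30.55 pos [ 0.5457 -0.0214  0.2486] yaw 120.20701243454687 zax [-0. -0. -1.] F [ 0.1103  0.3654 -2.3925] op 0.15674314312485957 j6 -134.18032596263208
shift cm [ 0.0449  0.0057 -0.1445]
wz 0.0036130485754122255
rotvec [-0.      0.      0.0036]
```

View pics/scene11.png

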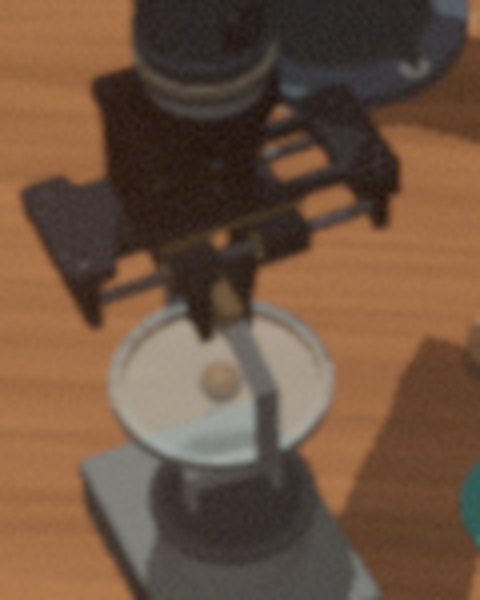

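View pics/top11.png

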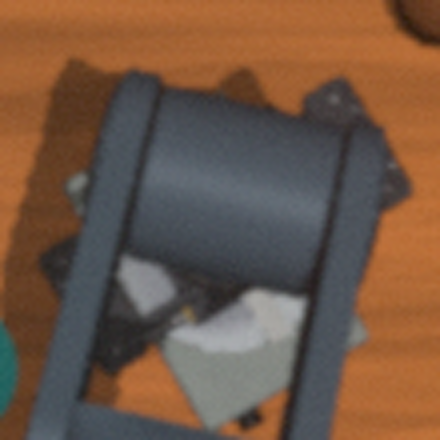

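The marble is in the middle (scene crop 220,382). I check the dish centre and handle heading by projecting the expected points.

```bash
python3 - <<'E'
from h import *
c=np.array([.5457,-.0214,0]); zg=.2486+.019
P=lambda p:((proj('s',p)-[235,110]+.5)*4).round(0)
for y in(26,30,34):
    d=np.array([np.cos(np.radians(y)),np.sin(np.radians(y)),0])
    print(y,[P(c+d*.062+[0,0,zg+dz]) for dz in(0.005,-.07)])
th=np.linspace(0,6.283,100)
q=np.array([P(c+[.063*np.cos(t),.063*np.sin(t),zg-.068]) for t in th]);print("rim",q.min(0),q.max(0))
print("marble",P(c+[0,0,zg-.071]))
E
python3 - <<'E'
import cv2
i=cv2.imread("pics/scene11.png")[280:500,90:350]; cv2.imwrite("pics/z11.png",cv2.resize(i,None,fx=2.6,fy=2.6,interpolation=cv2.INTER_CUBIC))
E
```

```text
26 [array([258., 370.]), array([261., 458.])]
30 [array([265., 367.]), array([268., 456.])]
34 [array([272., 365.]), array([275., 453.])]
rim [113. 298.] [333. 463.]
marble [223. 382.]
```

View pics/z11.png

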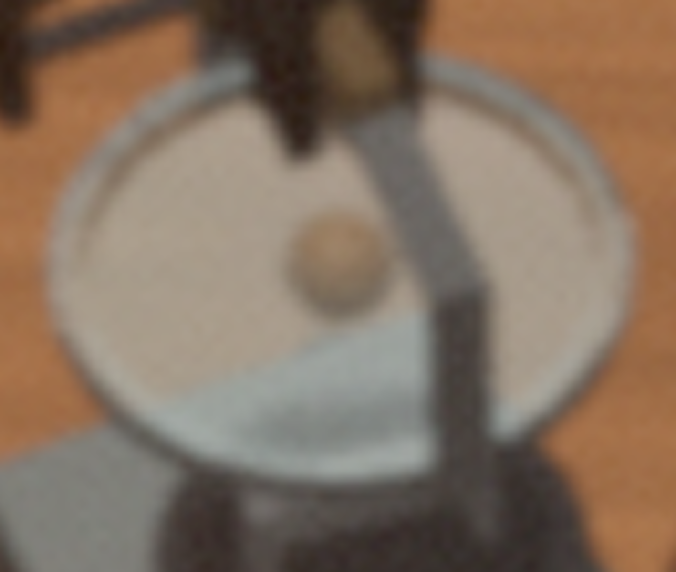

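Rim centre, marble and handle leg (column 267 vs 265 expected) agree within about 1 mm and 1–2°. The hold lasted over 1 s, so I make the quarter turn back.

```bash

python3 -m crank '[[[0,0,0],[0,0,0.03]],[[0,0,0],[0,0,0.06]],[[0,0,0],[0,0,0.09]],[[0,0,0],[0,0,0.11]],[[0,0,0],[0,0,0.12]],[[0,0,0],[0,0,0.12]],[[0,0,0],[0,0,0.12]],[[0,0,0],[0,0,0.12]],[[0,0,0],[0,0,0.12]],[[0,0,0],[0,0,0.12]],[[0,0,0],[0,0,0.12]],[[0,0,0],[0,0,0.12]]]'
python3 -m crank '[[[0,0,0],[0,0,0.11]],[[0,0,0],[0,0,0.1]],[[0,0,0],[0,0,0.07]],[[0,0,0],[0,0,0.03]],[[0,0,0],[0,0,0.01]],[[0,0,0],[0,0,0]],[[0,0,0],[0,0,0]],[[0,0,0],[0,0,0]],[[0,0,0],[0,0,0]],[[0,0,0],[0,0,0]],[[0,0,0],[0,0,0]],[[0,0,0],[0,0,0]]]'
python3 d.py 0.5455 -0.021 0.25 30
python3 - <<'E'
from rig import capture
from h import *
import cv2
for n,x,y,w,h in(("scene",235,110,120,150),):
    p=capture(n)["pixels"][:,:,::-1]; cv2.imwrite(f"pics/{n}12.png",cv2.resize(p[y:y+h,x:x+w],None,fx=4,fy=4,interpolation=cv2.INTER_CUBIC)); cv2.imwrite("pics/full12.png",p)
c=np.array([.5457,-.0214,0]); zg=.2486+.019
P=lambda p:((proj('s',p)-[235,110]+.5)*4).round(0)
for y in(-56,-60,-64):
    d=np.array([np.cos(np.radians(y)),np.sin(np.radians(y)),0])
    print(y,[P(c+d*.062+[0,0,zg+dz]) for dz in(0.005,-.07)])
E
```

```text
time_s: 31.85
position: [0.5457, -0.0214, 0.2486]
tcp_rot: [[0.665, 0.747, -0.0], [0.747, -0.665, -0.0], [-0.0, 0.0, -1.0]]
force: [0.0, -1.0, -2.1]
opening: 0.157
time_s: 33.05
position: [0.5457, -0.0214, 0.2485]
tcp_rot: [[0.864, 0.504, -0.0], [0.504, -0.864, -0.0], [-0.0, 0.0, -1.0]]
force: [-0.4, 0.6, -2.3]
opening: 0.155
t 33.05 pos [ 0.5457 -0.0214  0.2485] yaw 30.25259751216658 zax [-0. -0. -1.] F [-0.4086  0.6293 -2.3067] op 0.15462274608089316 j6 -44.22733008304758
shift cm [ 0.0057 -0.0463 -0.1459]
wz 0.004408658269653309
rotvec [0.     0.     0.0044]
-56 [array([118., 332.]), array([127., 421.])]
-60 [array([114., 327.]), array([124., 416.])]
-64 [array([112., 322.]), array([121., 411.])]
```

View pics/scene12.png

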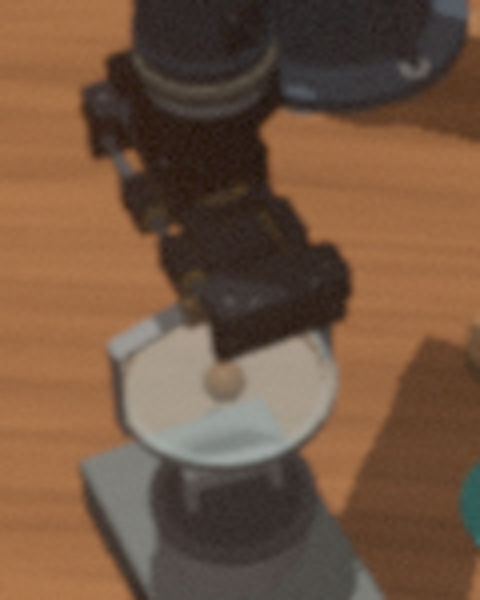

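View pics/full12.png

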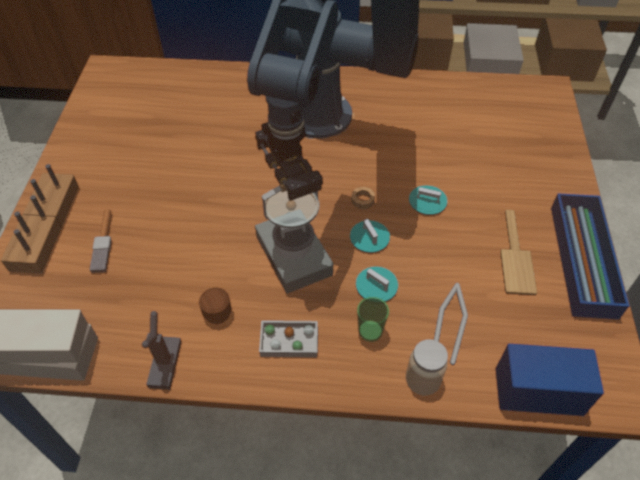

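The handle now lies across the box: its corner at crop (113,353) matches the -60° prediction once the same row offset as before is applied. The marble is central (223,382), the filter is undisturbed, and the bystanders have not moved. I hand in.

```bash
python3 -m crank '[[[0,0,0],[0,0,0]],[[0,0,0],[0,0,0]],[[0,0,0],[0,0,0]]]'
python3 -c "
from rig import bot
print(bot.hand_in())"
```

```text
time_s: 33.4
position: [0.5457, -0.0214, 0.2486]
tcp_rot: [[0.864, 0.504, -0.0], [0.504, -0.864, -0.0], [-0.0, 0.0, -1.0]]
force: [0.5, 1.0, -2.6]
opening: 0.159
the job is handed in; nothing more can be done
None
```

I set the dark filter on the lamp's cup and let go of it. I then lifted the dish by its grip, held it in line with the box for just over a second, and turned it a quarter turn. I handed in at 33.4 s, still holding the dish; no verdict was reported.

- **Filter:** It touched down with the fingertips at 0.104 m, which is home height. Afterwards the cameras showed it centred and level on the cup, agreeing to about 2–3 mm.
- **Dish:** At the end it was still and level, about 1 mm off centre. Its handle was about 90° to the box, within roughly 2° by eye and camera, and its underside about 5 cm above the filter's handle.
- **Marble and bystanders:** The marble was in the middle in every picture. In the last picture the bystanders stood where they had been.
- **What went wrong:** My first grip on the filter was lifted before the fingers had fully closed, so only about 3 mm of the bar was held. I set it back on the bench and regripped it properly.
- **Checks that disagreed:** The two cameras differ by 3–5 mm in x, and I used their average. The strap's corner appeared about 23 crop pixels lower than I predicted in both dish poses, probably because the strap slopes. The top view was blocked by the arm over the lamp, so the final check rests on the scene camera and the arm's own readings.

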